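# Clear the offcut trap of the dust extraction

### The arm

A 7-joint arm with a two-finger parallel gripper is mounted at the origin on the work surface. World frame = base frame: x ahead of the robot, y to its left, z up, the work surface at z = 0. Lengths are in m, angles in rad, forces in N, time in s.
With the tool pointing down it reaches from about 0.4 to 0.9 m from the base axis. Payload 5.6 kg.
Tool frame: the origin (TCP) lies midway between the tips of the shut fingers; the grasp point (between the pads) lies 19 mm behind it; z points along the fingers, y is the line along which they close (so a half turn about z gives the same grasp; the last joint's range is limited). The gripper opens to 92 mm and grips with 3 to 60 N. Pads are 20 mm wide; open, the fingers measure 128 mm over their backs; the gripper's body (75 mm by 189 mm) begins 69 mm behind the grasp point.
Start: joints at [-0.043, 0.468, -0.012, 1.603, 0.006, 1.071, -0.056], TCP at [0.65, -0, 0.193] pointing down, gripper open.
Joint ranges: [-2.53, 2.53], [-0.31, 2.02], [-1.57, 1.55], [0.28, 2.44], [-1.29, 4.43], [0.15, 1.84], [-2.92, 2.92]. Speed limits (rad/s): [2.57, 2.57, 3.14, 3.14, 3.14, 3.14, 3.14].

### API

Orientations are given as a 3x3 rotation matrix whose columns are the frame's x, y, z axes.
In Python, from station import readout, eyes, order gives the robot as it stands.
- The arm moves only by the shell command python3 -m handwheel 'ROWS' [OPENING]. ROWS is JSON, a list of rows, each an object with "travel": the shift along the tool's x, y, z in m, a list of three; "roll": the turn about the tool's z in degrees. A call has 1 to 5 rows; each row shifts and turns the commanded pose from where the row before left it, along the tool's axes as they then stand; what a row does not reach is not made up. A row lasts 1/10 s, in which the tool goes at most 50 mm and 8.59 degrees, less where a joint would pass 70% of its speed; a pose out of reach is approached as far as the arm can. A call with a gripper value outside its range is refused whole. OPENING is the opening, from -1 (shut) to 1 (fully open), set as the call begins (- or left out, the last holds). The fingers move at their own pace and stop on an object; the grip force is fixed at half the most. Time passes only in rows, so rows that do not move let the fingers close. It gives the time, the measured TCP pose, the force, the opening and the grip force at its end, in the units of the state.
- readout.state(): the state, without advancing time (a new reading comes with each control period).
- eyes.grab_frame(name): name is "scene" or "side" or "wrist"; returns a dict with "frame" (400x640x3 uint8, red, green, blue), "z_map" (400x640 float32, m along the optical axis (not along the pixel's ray), 0 where there is no reading), "K" (3x3 intrinsics, pixels), "pose" (4x4, takes a point from camera to world coordinates); the wrist camera has in their place "hand_eye" (4x4, takes a point from camera to tool coordinates, whose origin is the TCP and whose axes are the flange's). Camera axes: x right, y down, z forward; pixel columns grow to the right and rows downward; lengths in m; the calibration is good to about 2 mm. The wrist camera is an equidistant fisheye: a pixel r from the principal point sees the ray r / f radians off the axis. A picture is of the moment at which its call begins: read the wrist's pose just before it.
- order.job_done(): hands the job in; it is judged then, once.
Trained networks look in a picture, given as the dict that the camera call returned (one of the last four; its "shot" number tells which), for a name from the list of things; names that differ only in an ending like _2 or _b are one class to them, and where a whole thing is asked for, a point or a joint stands for the part that bears it (a point fixed in the world has none). Each returns a list of dicts, best first, with "p" (0 to 1); they miss things now and then, are a little off and sometimes report something else, mostly with a low value. They report only what shows in the picture. A call takes as long as a camera call.
- eyes.trace(picture, query): "region" (400x640 bool, what is visible of it) and "bbox" ([left, top, right, bottom] in pixels, round what is visible of it).
The state is a dict: "time_s": time; "joint_positions": joint angles; "joint_vel": joint speeds; "effort": joint torques, N m; "tool_pos": TCP position; "ee_rot": TCP orientation; "contact_force": force on the tool from outside, world axes, zero at the start; "ft_torque": the same for the moment, N m; "grip_width": finger opening in m; "grasp_force": force on a finger pad.
Only numpy, scipy, OpenCV 4.12 (cv2) and the standard library are available. Lean on these libraries where they do the work, as an engineer would, in place of code of your own. Each camera call takes 0.05 s, during which the arm holds its last target. There are 200 camera calls.

### The job

Clear out the offcut trap of the dust extraction: lift its blue cover off the pins and lay it flat, handle up, on the free bench beside the trap. Take out every piece caught on the screen, wood offcuts into the cardboard carton and metal pieces into the red bin. Once the trap is empty and everything is sorted, put the cover back over both pins so that it lies fully home on the rim, and leave the other things on the bench where they are.

Things in the scene. Friction and masses are not known exactly. Their poses are not given: they have to be found in the camera images.
- trap: offcut trap of the dust extraction, fixed: open-topped galvanised box, 250 x 310 mm (x, y) outside, 240 x 300 inside, rim 100 mm above the bench. At each y end a 34 mm flange level with the rim carries a pin. Two 80 mm ducts leave its +x side along the bench. Origin on the bench under the box's middle, z up, x roughly away from the robot (yaw within 0.15 rad)
- screen (a point): middle of the blue slotted screen, the flat floor inside the trap: 30 mm above the bench, 70 mm below the rim
- seat (a point): middle of the trap's opening at rim height; the cover's origin lies here when it is fully home
- pin_left (a point): tip of the brass pin on the trap's +y flange: 8 mm diameter, 14 mm high with a rounded tip; at (0, 170, 114) mm in the trap's frame
- pin_right (a point): tip of the same kind of pin on the trap's -y flange, at (0, -170, 114) mm in the trap's frame
- cover: loose rigid blue cover plate, 262 x 378 x 6 mm (x, y, z), 0.45 to 0.7 kg. A 13 mm hole goes through it at 170 mm to either side of its middle along y: seated on the trap, the pins stand in these holes and the plate lies on the rim. It fits either way round. Origin at the centre of its underside, z up, handle on top. It starts seated on the trap and balances when held by the handle's middle
- handle (a point): middle of the cover's handle bar: a flat-sided bar 130 mm long along the cover's y, 14 mm wide, 14 mm high, its middle 47 mm above the cover's underside (33 mm clear above the plate), on two 14 mm square posts 58 mm either side; the free length between the posts is 102 mm
- ply_strip: wood offcut caught in the trap: strip of pale plywood, plain block 80 x 30 x 18 mm (x, y, z), about 30 g. Origin at the centre of its underside, x along its length, z up; starts flat on the screen, length within 0.3 rad of the trap's x; may be absent
- pine_block: wood offcut caught in the trap: block of pale pine, 66 x 34 x 34 mm, about 40 g. Origin at the centre of its underside, x along its length, z up; starts flat on the screen, length within 0.3 rad of the trap's x; may be absent
- frame_piece: wood offcut caught in the trap: stub of brown wooden frame moulding, 76 x 34 mm, stepped: 12 mm thick over its whole width, 24 mm thick over the 20 mm of the width on its -y side, about 30 g. Origin at the centre of its underside, x along its length, z up; starts flat on the screen, length within 0.3 rad of the trap's x; may be absent
- steel_tube: metal piece caught in the trap: cut-off of square steel tube, 74 x 30 x 30 mm, black inside at its ends, about 150 g. Origin at the centre of its underside, x along its length, z up; starts flat on the screen, length within 0.3 rad of the trap's x; may be absent
- hinge: metal piece caught in the trap: closed steel butt hinge, 76 x 34 mm, 10 mm thick, 13 mm along the knuckle on its -y edge, three dark screw holes, about 110 g. Origin at the centre of its underside, x along its length, z up; starts flat on the screen, length within 0.3 rad of the trap's x; may be absent
- channel: metal piece caught in the trap: cut-off of steel U channel, 80 x 32 mm, 20 mm high, walls 5 mm, its open side up (+z), about 120 g. Origin at the centre of its underside, x along its length, z up; starts flat on the screen, length within 0.3 rad of the trap's x; may be absent
- wood_carton: open brown cardboard carton for wood offcuts, fixed to the bench, 195 x 155 mm outside (x, y), 90 mm high, walls and floor 5 mm. Origin at the centre of its underside, z up
- metal_bin: open red plastic bin for metal, fixed to the bench, same sizes and origin as the carton
- pliers: bystander: pliers with red handles, 180 mm long along x, 12 mm high, origin under the middle
- knife: bystander: yellow utility knife, 150 mm long along x, 17 mm high, origin under the middle
- tape_measure: bystander: yellow and black tape measure, 80 x 44 x 66 mm, origin at the centre of its underside

How it is judged:
On the way, in this order (a step that is already met when the one before it is completed fails the run):
1. the cover is off the trap and lies flat on the bench, handle up, let go (height (world z) of cover between -0.01 and 0.015 m and angle between cover's own z axis and vertical below 0.08 rad and contact force between the fingers and cover below 0.2 N), for 0.2 s.
2. every piece that was in the trap lies in its bin, wood in the carton, metal in the red bin, let go (x of ply_strip in the frame of wood_carton between -0.0925 and 0.0925 m and y of ply_strip in the frame of wood_carton between -0.0725 and 0.0725 m and z of ply_strip in the frame of wood_carton between -0.01 and 0.085 m and x of pine_block in the frame of wood_carton between -0.0925 and 0.0925 m and y of pine_block in the frame of wood_carton between -0.0725 and 0.0725 m and z of pine_block in the frame of wood_carton between -0.01 and 0.085 m and x of frame_piece in the frame of wood_carton between -0.0925 and 0.0925 m and y of frame_piece in the frame of wood_carton between -0.0725 and 0.0725 m and z of frame_piece in the frame of wood_carton between -0.01 and 0.085 m and x of steel_tube in the frame of metal_bin between -0.0925 and 0.0925 m and y of steel_tube in the frame of metal_bin between -0.0725 and 0.0725 m and z of steel_tube in the frame of metal_bin between -0.01 and 0.085 m and x of hinge in the frame of metal_bin between -0.0925 and 0.0925 m and y of hinge in the frame of metal_bin between -0.0725 and 0.0725 m and z of hinge in the frame of metal_bin between -0.01 and 0.085 m and x of channel in the frame of metal_bin between -0.0925 and 0.0925 m and y of channel in the frame of metal_bin between -0.0725 and 0.0725 m and z of channel in the frame of metal_bin between -0.01 and 0.085 m and contact force between the fingers and ply_strip below 0.2 N and contact force between the fingers and pine_block below 0.2 N and contact force between the fingers and frame_piece below 0.2 N and contact force between the fingers and steel_tube below 0.2 N and contact force between the fingers and hinge below 0.2 N and contact force between the fingers and channel below 0.2 N), for 0.2 s.
3. the cover lies fully home on the trap over both pins (horizontal distance between cover and trap below 0.006 m and z of cover in the frame of trap between 0.097 and 0.103 m and angle between cover's own z axis and vertical below 0.03 rad and angle between the y axis of cover and the y axis of trap, either way round below 0.05 rad), for 0.2 s.
At the end, for the whole second after the job is handed in: At rest: each piece present inside its bin (origin within the inner walls, under 85 mm): wood in the carton, metal in the red bin. Cover over both pins on the rim: within 6 mm of the trap's middle, 3 mm in height, 0.03 rad of tilt, 0.05 rad of yaw, either way round (all of step 3 and x of ply_strip in the frame of wood_carton between -0.0925 and 0.0925 m and y of ply_strip in the frame of wood_carton between -0.0725 and 0.0725 m and z of ply_strip in the frame of wood_carton between -0.01 and 0.085 m and x of pine_block in the frame of wood_carton between -0.0925 and 0.0925 m and y of pine_block in the frame of wood_carton between -0.0725 and 0.0725 m and z of pine_block in the frame of wood_carton between -0.01 and 0.085 m and x of frame_piece in the frame of wood_carton between -0.0925 and 0.0925 m and y of frame_piece in the frame of wood_carton between -0.0725 and 0.0725 m and z of frame_piece in the frame of wood_carton between -0.01 and 0.085 m and x of steel_tube in the frame of metal_bin between -0.0925 and 0.0925 m and y of steel_tube in the frame of metal_bin between -0.0725 and 0.0725 m and z of steel_tube in the frame of metal_bin between -0.01 and 0.085 m and x of hinge in the frame of metal_bin between -0.0925 and 0.0925 m and y of hinge in the frame of metal_bin between -0.0725 and 0.0725 m and z of hinge in the frame of metal_bin between -0.01 and 0.085 m and x of channel in the frame of metal_bin between -0.0925 and 0.0925 m and y of channel in the frame of metal_bin between -0.0725 and 0.0725 m and z of channel in the frame of metal_bin between -0.01 and 0.085 m and linear speed of cover below 0.02 m/s and linear speed of each of ply_strip, pine_block, frame_piece, steel_tube, hinge, channel below 0.03 m/s); the robot touches nothing.
It fails at once if one of the bystanders (pliers, knife, tape measure) is knocked more than 40 mm from its place (distance of any of pliers, knife, tape_measure from where it was at the start of the episode above 0.04 m).
Of ply_strip, pine_block, frame_piece, steel_tube, hinge, channel only 4 to 6 are there at a start; the rules pass over those that are not, and their reading is None.
At some moment in a run one of cover may be knocked a few centimetres aside while the robot is not near it.
Once in a run the grip may slacken for a moment while it holds something.
It also fails if it takes over 210 s, if anything falls off the work surface, if the arm or the gripper's body presses on something with over 40 N, if the wrist force passes 120 N, or if a joint passes its speed limit or range.

## Working session

There is one attempt and no reset: what is moved stays moved. The work goes in short steps, Python scripts to look and compute and a shell command to move; the robot and the scene stay as the last step left them, time stands still between calls to the robot, and variables do not carry over. Pictures are saved under pics/ and viewed, at most 14 in all, crops included, and the job is handed in when it is done.

```bash
ls; mkdir -p pics
cat > h.py <<'E'
import numpy as np, cv2
from station import readout, eyes, order
def grab(n):
    s=readout.state(); p=eyes.grab_frame(n)
    if n=="wrist":
        T=np.eye(4);T[:3,:3]=s["ee_rot"];T[:3,3]=s["tool_pos"];p["pose"]=T@np.array(p["hand_eye"])
    return p
def save(p,f,box=None,sc=1):
    im=p["frame"]
    if box: im=im[box[1]:box[3],box[0]:box[2]]
    cv2.imwrite("pics/"+f,cv2.resize(im[...,::-1],None,fx=sc,fy=sc,interpolation=cv2.INTER_CUBIC))
def cloud(p,mask,fish=False):
    v,u=np.nonzero(mask&(p["z_map"]>0)); z=p["z_map"][v,u]; K=np.array(p["K"])
    x=(u-K[0,2])/K[0,0]; y=(v-K[1,2])/K[1,1]
    if fish:
        r=np.hypot(x,y); s=np.where(r>1e-9,np.tan(r)/np.maximum(r,1e-9),1); x,y=x*s,y*s
    P=np.c_[x*z,y*z,z]; T=np.array(p["pose"]); return P@T[:3,:3].T+T[:3,3]
def rect(P):
    (c,s,a)=cv2.minAreaRect(P[:,:2].astype(np.float32))
    if s[0]<s[1]: s=s[::-1]; a+=90
    return np.round(c,4),np.round(s,4),round((a+90)%180-90,1)
E
cat > a.py <<'E'
from h import *
for n in ["scene","side"]:
    p=grab(n); save(p,n+"0.png")
    for q in ["trap","cover","handle","wood_carton","metal_bin","pliers","knife","tape_measure"]:
        r=eyes.trace(p,q)
        for d in r[:1]:
            P=cloud(p,d["region"])
            if len(P)>10: print(n,q,round(d["p"],2),d["bbox"],len(P),rect(P),np.round(np.percentile(P[:,2],[5,50,95]),3))
E
python3 a.py
```

```text
pics
scene trap 0.85 [266.1, 211.4, 500.2, 398.3] 13625 (array([0.8933, 0.0193]), array([0.6965, 0.6386]), 68.2) [-0.056  0.079  0.091]
scene cover 0.65 [258.2, 161.9, 402.9, 252.1] 6572 (array([ 0.5705, -0.0061]), array([0.3781, 0.2787]), 89.3) [0.101 0.105 0.111]
scene handle 0.83 [259.3, 166.1, 403.1, 253.8] 6640 (array([ 0.5211, -0.0035]), array([0.38  , 0.3669]), 89.2) [0.101 0.105 0.111]
scene wood_carton 0.91 [387.3, 148.0, 459.8, 217.4] 3200 (array([0.6187, 0.3513]), array([0.3374, 0.2579]), -40.0) [0.001 0.041 0.088]
scene metal_bin 0.64 [366.7, 115.1, 422.6, 173.9] 1628 (array([0.4233, 0.3301]), array([0.2122, 0.1631]), 3.2) [0.001 0.046 0.088]
scene pliers 0.8 [117.9, 253.0, 153.9, 300.4] 459 (array([ 0.4479, -0.6111]), array([0.1872, 0.0676]), -5.0) [0.001 0.01  0.014]
scene knife 0.63 [409.7, 129.2, 437.9, 152.8] 196 (array([0.4609, 0.4808]), array([0.2037, 0.0956]), -42.6) [-0.001  0.014  0.036]
scene tape_measure 0.73 [278.0, 277.5, 307.5, 309.1] 602 (array([ 0.7507, -0.2539]), array([0.0783, 0.0444]), 26.0) [0.01  0.058 0.066]
side trap 0.74 [161.2, 153.6, 368.2, 268.
[... 172 characters left out ...]
ay([0.5389, 0.3371]), 89.2) [0.103 0.106 0.11 ]
side handle 0.6 [259.3, 166.5, 376.8, 253.9] 5770 (array([ 0.5996, -0.0811]), array([0.5385, 0.3392]), 89.2) [0.103 0.106 0.11 ]
side wood_carton 0.8 [208.6, 244.2, 297.1, 322.7] 4497 (array([0.6453, 0.2967]), array([0.2786, 0.2388]), -0.5) [0.003 0.039 0.089]
side metal_bin 0.82 [278.6, 262.9, 366.7, 350.1] 5162 (array([0.423 , 0.3322]), array([0.2134, 0.1587]), 2.0) [0.004 0.032 0.089]
side knife 0.56 [257.4, 341.7, 314.6, 379.3] 634 (array([0.4534, 0.4936]), array([0.1607, 0.0336]), -5.9) [0.004 0.015 0.019]
side tape_measure 0.54 [295.3, 163.2, 310.1, 175.8] 156 (array([ 0.7561, -0.25  ]), array([0.0599, 0.0554]), -70.7) [0.013 0.055 0.068]
```

View pics/scene0.png

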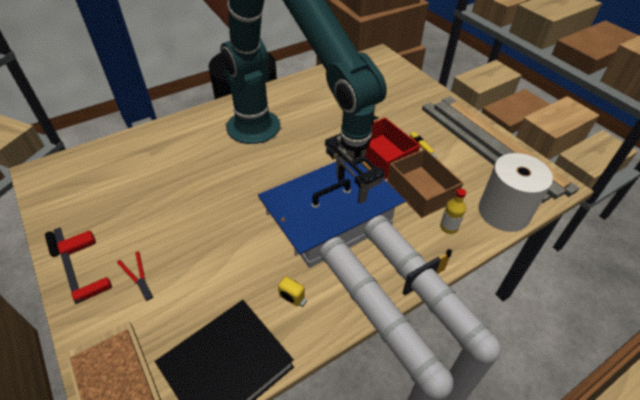

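View pics/side0.png

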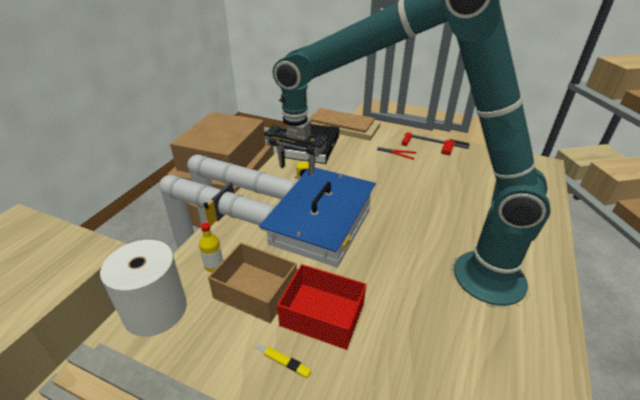

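```bash
cat > b.py <<'E'
from h import *
s=readout.state(); print(s["time_s"],s["tool_pos"],np.round(s["ee_rot"],3).tolist(),s["grip_width"])
for n in ["scene","side"]:
    p=grab(n); P=cloud(p,np.ones((400,640),bool))
    roi=(P[:,0]>.38)&(P[:,0]<.75)&(abs(P[:,1])<.22); Q=P[roi]
    top=Q[(Q[:,2]>.100)&(Q[:,2]<.113)]
    # robust: near main plane
    print(n,"plate",rect(top), np.percentile(top[:,0],[1,99]),np.percentile(top[:,1],[1,99]))
    b=Q[(Q[:,2]>.149)&(Q[:,2]<.16)]; b=b[(abs(b[:,0]-.57)<.04)&(abs(b[:,1])<.1)]
    print("bar",len(b),rect(b),np.median(b[:,2]))
    for nm,x,y in [("metal",.42,.33),("wood",.64,.30)]:
        m=(abs(P[:,0]-x)<.125)&(abs(P[:,1]-y)<.12)&(P[:,2]>.08)&(P[:,2]<.096)
        if nm=="wood": m&=(P[:,0]>.53)
        else: m&=P[:,0]<.535
        print(nm,m.sum(),rect(P[m]))
E
python3 b.py
```

```text
0.9 [ 6.50004723e-01 -7.83217136e-05  1.93216427e-01] [[0.0, 1.0, 0.0], [1.0, -0.0, -0.0], [-0.0, 0.0, -1.0]] 0.09179660057863297
scene plate (array([ 0.5634, -0.0039]), array([0.3813, 0.2679]), 89.2) [0.43521347 0.69497719] [-0.19195834  0.17631815]
bar 138 (array([ 0.5651, -0.0053]), array([0.1305, 0.0163]), 89.0) 0.15197420381823645
metal 350 (array([0.4268, 0.3308]), array([0.2199, 0.1614]), 2.2)
wood 431 (array([0.626 , 0.2992]), array([0.2274, 0.1991]), 87.1)
side plate (array([ 0.563 , -0.0037]), array([0.3856, 0.2647]), 89.1) [0.43311459 0.69137717] [-0.18810219  0.18551027]
bar 111 (array([ 0.5621, -0.0038]), array([0.1323, 0.0154]), 90.0) 0.153490442948938
metal 935 (array([0.427, 0.332]), array([0.2211, 0.1604]), 1.9)
wood 666 (array([0.6472, 0.2985]), array([0.2359, 0.2346]), 89.9)
```

The scene shows the cover seated at about px (330,205). The carton and red bin are on the +y side, and the tape measure is at (291,291). The pliers are at (135,275), with free bench on the −y side between the cover and the pliers.

```bash
python3 -m handwheel '[{"travel":[-0.002,-0.044,0],"roll":0},{"travel":[-0.002,-0.043,0],"roll":0.8},{"travel":[0,0,0],"roll":0}]' 1
cat > c.py <<'E'
from h import *
import sys
p=grab("wrist"); P=cloud(p,np.ones((400,640),bool),True)
m=(P[:,2]>.148)&(P[:,2]<.162)&(abs(P[:,0]-.563)<.035)&(abs(P[:,1])<.09)
print("bar",m.sum(),rect(P[m]),np.median(P[m][:,2]))
m=(P[:,2]>.095)&(P[:,2]<.112)&(abs(P[:,0]-.563)<.17)&(abs(P[:,1])<.22)
print("plate",rect(P[m]),np.median(P[m][:,2]))
save(p,"w1.png"); np.set_printoptions(precision=3,suppress=True); print(p["K"],p["hand_eye"])
E
python3 c.py
```

```text
time_s: 1.3
tool_pos: [0.5573, -0.0045, 0.1923]
ee_rot: [[0.014, 1.0, -0.006], [1.0, -0.014, -0.0], [-0.0, -0.006, -1.0]]
contact_force: [0.5, -0.4, -0.6]
grip_width: 0.0917
grasp_force: 0.0
bar 2580 (array([ 0.5633, -0.0028]), array([0.1285, 0.0137]), 89.2) 0.15434568515049274
plate (array([ 0.5628, -0.0035]), array([0.3794, 0.264 ]), 89.3) 0.10680674107198729
[[309.707   0.    315.331]
 [  0.    309.707 202.779]
 [  0.      0.      1.   ]] [[-0.    -0.956 -0.292  0.084]
 [ 1.    -0.     0.001 -0.001]
 [-0.001 -0.292  0.956 -0.192]
 [ 0.     0.     0.     1.   ]]
```

View pics/w1.png

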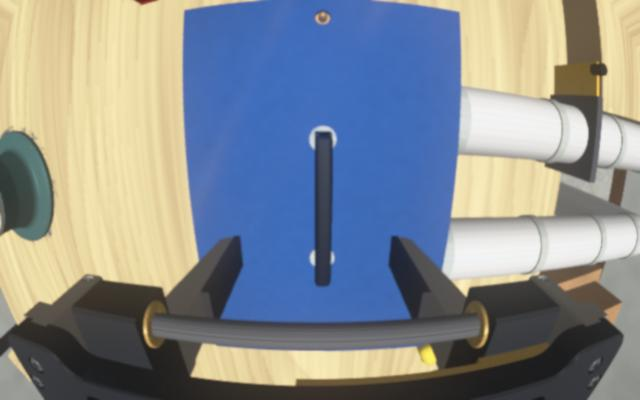

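The wrist view shows the bar from px (323,130) to (323,285), midway between the fingers. The left pin is in its hole at (323,17). Next: descend and grip.

```bash
python3 -m handwheel '[{"travel":[0.002,0,0.02],"roll":0},{"travel":[0,0,0.03],"roll":0},{"travel":[0,0,0.013],"roll":0},{"travel":[0,0,0],"roll":0},{"travel":[0,0,0],"roll":0}]' 1
```

```text
time_s: 1.85
tool_pos: [0.5641, -0.002, 0.1307]
ee_rot: [[0.014, 1.0, 0.001], [1.0, -0.014, 0.0], [0.0, 0.001, -1.0]]
contact_force: [0.1, 0.8, -0.7]
grip_width: 0.0917
grasp_force: 0.0
```

```bash
python3 -m handwheel '[{"travel":[0,0,0.002],"roll":0},{"travel":[0,0,0],"roll":0},{"travel":[0,0,0],"roll":0},{"travel":[0,0,0],"roll":0},{"travel":[0,0,0],"roll":0}]' -1; python3 -m handwheel '[{"travel":[0,0,0],"roll":0},{"travel":[0,0,0],"roll":0}]' -1;  python3 -m handwheel '[{"travel":[0,0,-0.01],"roll":0},{"travel":[0,0,-0.01],"roll":0},{"travel":[0,0,-0.02],"roll":0},{"travel":[0,0,-0.03],"roll":0},{"travel":[0,0,-0.02],"roll":0}]'
```

```text
time_s: 2.35
tool_pos: [0.5632, -0.002, 0.1285]
ee_rot: [[0.014, 1.0, 0.0], [1.0, -0.014, 0.0], [0.0, 0.0, -1.0]]
contact_force: [0.9, -0.9, -0.0]
grip_width: 0.054
grasp_force: 0.0
time_s: 2.55
tool_pos: [0.563, -0.0021, 0.1282]
ee_rot: [[0.014, 1.0, 0.0], [1.0, -0.014, -0.0], [-0.0, 0.0, -1.0]]
contact_force: [0.3, -0.7, 0.4]
grip_width: 0.0382
grasp_force: 0.0
time_s: 3.05
tool_pos: [0.5639, -0.002, 0.2212]
ee_rot: [[0.014, 1.0, 0.003], [1.0, -0.014, 0.0], [0.0, 0.003, -1.0]]
contact_force: [-0.4, -0.7, -0.1]
grip_width: 0.0006
grasp_force: 0.0
```

The fingers close at about 75 mm/s, so I lifted too early and the bar was not gripped. I'll reopen, go back down and allow enough time.

```bash
python3 -m handwheel '[{"travel":[0,0,0],"roll":0},{"travel":[0,0,0],"roll":0},{"travel":[0,0,0],"roll":0},{"travel":[0,0,0],"roll":0},{"travel":[0,0,0],"roll":0}]' 0; python3 -m handwheel '[{"travel":[0,0,0],"roll":0},{"travel":[0,0,0.03],"roll":0},{"travel":[0,0,0.03],"roll":0},{"travel":[0,0,0.03],"roll":0},{"travel":[0,0,0],"roll":0}]' 0;  python3 -m handwheel '[{"travel":[0,0,0],"roll":0},{"travel":[0,0,0],"roll":0},{"travel":[0,0,0],"roll":0},{"travel":[0,0,0],"roll":0},{"travel":[0,0,0],"roll":0}]' -1; python3 -m handwheel '[{"travel":[0,0,0],"roll":0},{"travel":[0,0,0],"roll":0}]' -1
```

```text
time_s: 3.55
tool_pos: [0.5625, -0.0021, 0.2173]
ee_rot: [[0.014, 1.0, -0.002], [1.0, -0.014, -0.0], [-0.0, -0.002, -1.0]]
contact_force: [0.1, -0.1, -0.7]
grip_width: 0.0385
grasp_force: 0.0
time_s: 4.05
tool_pos: [0.5598, -0.0022, 0.1243]
ee_rot: [[0.014, 1.0, -0.008], [1.0, -0.014, -0.0], [-0.001, -0.008, -1.0]]
contact_force: [-0.5, -0.1, -0.2]
grip_width: 0.0462
grasp_force: 0.0
time_s: 4.55
tool_pos: [0.5634, -0.002, 0.1293]
ee_rot: [[0.014, 1.0, 0.001], [1.0, -0.014, 0.0], [0.0, 0.001, -1.0]]
contact_force: [-1.4, 0.1, 4.6]
grip_width: 0.0132
grasp_force: 30.0
time_s: 4.75
tool_pos: [0.5634, -0.002, 0.1293]
ee_rot: [[0.014, 1.0, 0.001], [1.0, -0.014, 0.0], [0.0, 0.001, -1.0]]
contact_force: [-2.0, -0.6, 6.1]
grip_width: 0.013
grasp_force: 30.0
```

```bash
python3 -m handwheel '[{"travel":[0,0,-0.01],"roll":0},{"travel":[0,0,-0.02],"roll":0},{"travel":[0,0,-0.02],"roll":0},{"travel":[0,0,-0.02],"roll":0},{"travel":[0,0,-0.02],"roll":0}]'; python3 -m handwheel '[{"travel":[-0.02,-0.005,-0.01],"roll":0},{"travel":[-0.035,-0.01,0],"roll":0},{"travel":[-0.04,-0.01,0],"roll":0},{"travel":[-0.04,-0.01,0],"roll":0},{"travel":[-0.04,-0.01,0],"roll":0}]';python3 -m handwheel '[{"travel":[-0.04,-0.01,0],"roll":0},{"travel":[-0.04,-0.01,0],"roll":0},{"travel":[-0.04,-0.01,0],"roll":0},{"travel":[-0.04,-0.01,0],"roll":0},{"travel":[-0.035,-0.008,0],"roll":0}]'
```

```text
time_s: 5.25
tool_pos: [0.5619, -0.0021, 0.218]
ee_rot: [[0.014, 1.0, -0.003], [1.0, -0.014, -0.0], [-0.0, -0.003, -1.0]]
contact_force: [-0.2, 1.3, -6.8]
grip_width: 0.0128
grasp_force: 30.0
time_s: 5.75
tool_pos: [0.5139, -0.1774, 0.2274]
ee_rot: [[0.014, 1.0, -0.002], [1.0, -0.014, 0.001], [0.001, -0.002, -1.0]]
contact_force: [0.9, 0.4, -6.0]
grip_width: 0.0128
grasp_force: 30.0
time_s: 6.25
tool_pos: [0.4628, -0.3723, 0.2273]
ee_rot: [[0.015, 1.0, -0.002], [1.0, -0.015, 0.001], [0.001, -0.002, -1.0]]
contact_force: [0.7, -0.3, -6.7]
grip_width: 0.013
grasp_force: 30.0
```

```bash
for i in 1 2; do :; done; python3 -m handwheel '[{"travel":[0,0,0],"roll":5},{"travel":[0,0,0],"roll":8},{"travel":[0,0,0],"roll":8.5},{"travel":[0,0,0],"roll":8.5},{"travel":[0,0,0],"roll":8.5}]';python3 -m handwheel '[{"travel":[0,0,0],"roll":8.5},{"travel":[0,0,0],"roll":8.5},{"travel":[0,0,0],"roll":8.5},{"travel":[0,0,0],"roll":8.5},{"travel":[0,0,0],"roll":8.5}]';python3 -m handwheel '[{"travel":[0,0,0],"roll":5},{"travel":[0,0,0],"roll":3.2},{"travel":[0,0,0],"roll":0},{"travel":[0,0,0],"roll":0}]'
cat > d.py <<'E'
from h import *
p=grab("side"); save(p,"side1.png"); print(readout.state()["joint_positions"])
p=grab("scene"); P=cloud(p,np.ones((400,640),bool))
for n in ["cover"]:
    for d in eyes.trace(p,n)[:1]:
        C=cloud(p,d["region"]); print(d["p"],rect(C),np.percentile(C[:,2],[2,50,98]))
E
python3 d.py
```

```text
time_s: 6.75
tool_pos: [0.4639, -0.37, 0.2271]
ee_rot: [[0.638, 0.77, -0.002], [0.77, -0.638, 0.002], [-0.0, -0.003, -1.0]]
contact_force: [0.7, 0.4, -6.1]
grip_width: 0.0131
grasp_force: 30.0
time_s: 7.25
tool_pos: [0.464, -0.3698, 0.2271]
ee_rot: [[0.991, 0.137, -0.002], [0.137, -0.991, 0.002], [-0.002, -0.002, -1.0]]
contact_force: [0.7, -0.5, -6.5]
grip_width: 0.0131
grasp_force: 30.0
time_s: 7.65
tool_pos: [0.4645, -0.3701, 0.2276]
ee_rot: [[1.0, 0.002, -0.001], [0.002, -1.0, 0.001], [-0.001, -0.001, -1.0]]
contact_force: [0.6, 0.3, -6.9]
grip_width: 0.013
grasp_force: 30.0
[ 0.25281165  0.35395937  0.46592668  1.73299689 -0.17580107  1.09717292
 -0.79451167]
0.71 (array([ 0.4577, -0.3348]), array([0.3949, 0.3321]), 0.4) [0.19903259 0.20298422 0.22386181]
```

View pics/side1.png

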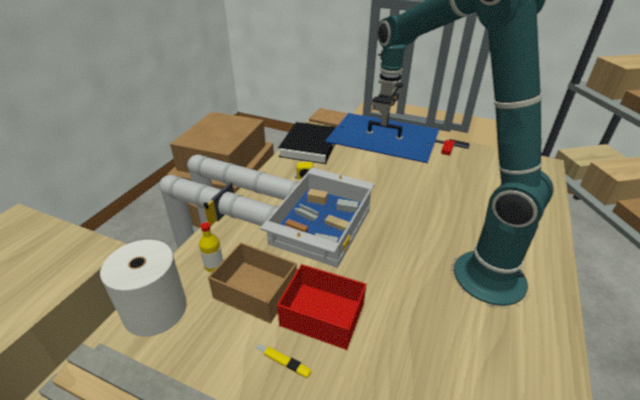

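The side view shows the cover held level at about px (385,135), clear of the pliers and tape. About six pieces are visible on the screen. Lowering the cover.

```bash
python3 -m handwheel '[{"travel":[0,0,0.02],"roll":0},{"travel":[0,0,0.04],"roll":0},{"travel":[0,0,0.04],"roll":0},{"travel":[0,0,0.04],"roll":0},{"travel":[0,0,0.025],"roll":0}]';python3 -m handwheel '[{"travel":[0,0,0.015],"roll":0},{"travel":[0,0,0.01],"roll":0},{"travel":[0,0,0.005],"roll":0},{"travel":[0,0,0.002],"roll":0},{"travel":[0,0,0],"roll":0}]'
```

```text
time_s: 8.3
tool_pos: [0.4636, -0.3695, 0.0603]
ee_rot: [[1.0, 0.001, -0.003], [0.001, -1.0, 0.002], [-0.003, -0.002, -1.0]]
contact_force: [0.7, 0.1, -7.1]
grip_width: 0.0128
grasp_force: 30.0
time_s: 8.8
tool_pos: [0.4655, -0.3712, 0.032]
ee_rot: [[1.0, -0.0, 0.001], [-0.0, -1.0, -0.001], [0.001, 0.001, -1.0]]
contact_force: [0.8, 0.4, -7.0]
grip_width: 0.013
grasp_force: 30.0
```

```bash
python3 -m handwheel '[{"travel":[0,0,0.0015],"roll":0},{"travel":[0,0,0.001],"roll":0},{"travel":[0,0,0.0005],"roll":0},{"travel":[0,0,0],"roll":0}]'; python3 -m handwheel '[{"travel":[0,0,0],"roll":0},{"travel":[0,0,0],"roll":0},{"travel":[0,0,0],"roll":0},{"travel":[0,0,0],"roll":0},{"travel":[0,0,0],"roll":0}]' 0.1
```

```text
time_s: 9.2
tool_pos: [0.4663, -0.3714, 0.0303]
ee_rot: [[1.0, 0.0, 0.003], [0.0, -1.0, -0.001], [0.003, 0.001, -1.0]]
contact_force: [-2.2, 1.2, 8.6]
grip_width: 0.0128
grasp_force: 30.0
time_s: 9.7
tool_pos: [0.4648, -0.3707, 0.0281]
ee_rot: [[1.0, -0.0, -0.0], [-0.0, -1.0, -0.0], [-0.0, 0.0, -1.0]]
contact_force: [0.6, 0.4, 0.4]
grip_width: 0.05
grasp_force: 0.0
```

```bash
python3 -m handwheel '[{"travel":[0,0,-0.04],"roll":0},{"travel":[0,0,-0.05],"roll":0},{"travel":[0,0,-0.05],"roll":0},{"travel":[0,0,-0.05],"roll":0},{"travel":[0,0,-0.05],"roll":0}]' 0.4;python3 -m handwheel '[{"travel":[0.005,-0.045,0],"roll":0},{"travel":[0.005,-0.045,0],"roll":0},{"travel":[0.005,-0.045,0],"roll":0},{"travel":[0.005,-0.045,0],"roll":0},{"travel":[0.005,-0.045,0],"roll":0}]';python3 -m handwheel '[{"travel":[0.005,-0.045,0],"roll":0},{"travel":[0.005,-0.045,0],"roll":0},{"travel":[0.002,-0.045,0],"roll":0},{"travel":[0,-0.01,0],"roll":0},{"travel":[0,0,0],"roll":0}]'
cat > e.py <<'E'
from h import *
import sys
PC=["ply_strip","pine_block","frame_piece","steel_tube","hinge","channel"]
def find(p,names=PC,fish=True):
    for q in names:
        for d in eyes.trace(p,q)[:2]:
            P=cloud(p,d["region"],fish)
            if len(P)<20: continue
            zt=np.percentile(P[:,2],95); T=P[(P[:,2]>.034)&(P[:,2]<.09)]
            print(q,round(d["p"],2),np.round(d["bbox"]),len(P),rect(T) if len(T)>10 else None,np.round(np.percentile(P[:,2],[5,50,95]),3))
if __name__=="__main__":
    p=grab("wrist"); save(p,sys.argv[1]); find(p)
    P=cloud(p,np.ones((400,640),bool),True)
    m=(P[:,2]>.092)&(P[:,2]<.106)&(abs(P[:,0]-.563)<.17)&(abs(P[:,1])<.22); R=rect(P[m]); print("rim",R)
    m=(P[:,2]>.106)&(P[:,2]<.12)&(abs(P[:,0]-.563)<.05)&(abs(P[:,1])<.22)
    Q=P[m]; 
    for s in (1,-1): print("pin",(Q[:,1]*s>0).sum(), np.mean(Q[Q[:,1]*s>0.1],0))
    for nm,x,y in [("metal",.427,.332),("wood",.64,.30)]:
        m=(abs(P[:,1]-y)<.11)&(P[:,2]>.083)&(P[:,2]<.096)&(P[:,0]>(.53 if nm=="wood" else .28))&(P[:,0]<(.80 if nm=="wood" else .53))
        if m.sum()>20: print(nm,m.sum(),rect(P[m]))
E
python3 e.py w2.png
```

```text
time_s: 10.2
tool_pos: [0.4644, -0.3706, 0.2703]
ee_rot: [[1.0, -0.0, 0.0], [-0.0, -1.0, -0.0], [0.0, 0.0, -1.0]]
contact_force: [1.5, -0.4, 0.3]
grip_width: 0.0647
grasp_force: 0.0
time_s: 10.7
tool_pos: [0.4897, -0.1439, 0.2684]
ee_rot: [[1.0, -0.0, 0.001], [-0.0, -1.0, 0.0], [0.001, -0.0, -1.0]]
contact_force: [0.8, 0.0, 1.2]
grip_width: 0.0644
grasp_force: 0.0
time_s: 11.2
tool_pos: [0.5018, 0.001, 0.268]
ee_rot: [[1.0, 0.004, -0.0], [0.004, -1.0, 0.0], [-0.0, -0.0, -1.0]]
contact_force: [-0.1, -0.2, -0.1]
grip_width: 0.0641
grasp_force: 0.0
ply_strip 0.88 [302. 138. 331. 203.] 1295 (array([ 5.025e-01, -1.000e-04]), array([0.0817, 0.0303]), -6.1) [0.047 0.049 0.05 ]
ply_strip 0.23 [306.  55. 339. 115.] 1358 (array([ 0.6207, -0.008 ]), array([0.0786, 0.0318]), -13.4) [0.035 0.036 0.052]
pine_block 0.55 [375.  61. 409. 116.] 1536 (array([ 0.6199, -0.0987]), array([0.0669, 0.0355]), 6.3) [0.041 0.065 0.066]
frame_piece 0.55 [240.  57. 267. 118.] 1489 (array([0.6188, 0.0835]), array([0.0763, 0.0356]), -5.9) [0.036 0.054 0.056]
frame_piece 0.47 [169.   1. 474. 234.] 54812 (array([ 0.5
[... 186 characters left out ...]
2]
hinge 0.87 [237. 139. 271. 195.] 1279 (array([0.5085, 0.0871]), array([0.0764, 0.0343]), 7.5) [0.04  0.042 0.044]
hinge 0.64 [170.   0. 474. 235.] 55359 (array([ 0.5918, -0.0043]), array([0.3033, 0.301 ]), 89.2) [0.03  0.04  0.101]
channel 0.7 [303.  52. 338. 114.] 1437 (array([ 0.621 , -0.0077]), array([0.0795, 0.0324]), -12.1) [0.034 0.036 0.052]
channel 0.5 [577. 158. 609. 245.] 782 None [0.002 0.011 0.013]
rim (array([ 0.5829, -0.0041]), array([0.3804, 0.2921]), 89.3)
pin 37 [0.56567469 0.16487926 0.11187863]
pin 37 [ 0.56032943 -0.17258009  0.11142842]
metal 1486 (array([0.4246, 0.3309]), array([0.2138, 0.1574]), 2.3)
wood 1759 (array([0.6496, 0.3319]), array([0.2417, 0.157 ]), -2.1)
```

View pics/w2.png

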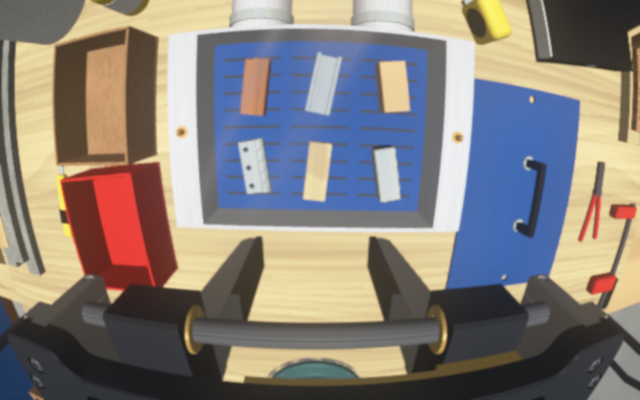

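The wrist view shows six pieces: frame (255,87), channel (323,84), pine (393,88), hinge (254,167), ply (317,170) and tube (387,174). The carton is at (105,95), the red bin at (120,225), and the cover lies flat on the right. I'll get the bin centres from masks and compute the deltas for each piece.

```bash
cat > f.py <<'E'
from h import *
for n in ["wrist","side"]:
    p=grab(n)
    for q in ["wood_carton","metal_bin"]:
        for d in eyes.trace(p,q)[:1]:
            P=cloud(p,d["region"],n=="wrist"); P=P[(P[:,2]>.08)&(P[:,2]<.1)&(P[:,1]>.2)]
            print(n,q,round(d["p"],2),len(P),rect(P),np.round(np.percentile(P,[1,99],axis=0)[:,:2],3).tolist())
E
python3 f.py
```

```text
wrist wood_carton 0.59 2231 (array([0.6253, 0.3331]), array([0.1954, 0.1572]), -2.4) [[0.527, 0.252], [0.723, 0.412]]
wrist metal_bin 0.91 1631 (array([0.4215, 0.3308]), array([0.2081, 0.1574]), 1.9) [[0.319, 0.251], [0.514, 0.409]]
side wood_carton 0.75 708 (array([0.6249, 0.334 ]), array([0.1971, 0.1581]), -1.9) [[0.526, 0.255], [0.724, 0.415]]
side metal_bin 0.86 776 (array([0.4143, 0.3317]), array([0.1956, 0.158 ]), 2.0) [[0.315, 0.253], [0.511, 0.412]]
```

```bash
python3 -m handwheel '[{"travel":[0.001,0.001,0.03],"roll":6.3},{"travel":[0,0,0.048],"roll":0},{"travel":[0,0,0.048],"roll":0},{"travel":[0,0,0.045],"roll":0},{"travel":[0,0,0.03],"roll":0}]' 0.1;python3 -m handwheel '[{"travel":[0,0,0.02],"roll":0},{"travel":[0,0,0.01],"roll":0},{"travel":[0,0,0.002],"roll":0},{"travel":[0,0,0],"roll":0},{"travel":[0,0,0],"roll":0}]'
```

```text
time_s: 12.35
tool_pos: [0.5013, -0.0017, 0.0644]
ee_rot: [[0.994, -0.11, -0.003], [-0.11, -0.994, -0.001], [-0.003, 0.001, -1.0]]
contact_force: [0.9, 0.1, -0.5]
grip_width: 0.0502
grasp_force: 0.0
time_s: 12.85
tool_pos: [0.5039, -0.0016, 0.0363]
ee_rot: [[0.994, -0.11, 0.002], [-0.11, -0.994, 0.0], [0.002, -0.0, -1.0]]
contact_force: [1.1, -0.8, -0.2]
grip_width: 0.0506
grasp_force: 0.0
```

Close, then lift to about z 0.165.

```bash
python3 -m handwheel '[{"travel":[0,0,0],"roll":0},{"travel":[0,0,0],"roll":0},{"travel":[0,0,0],"roll":0},{"travel":[0,0,0],"roll":0},{"travel":[0,0,0],"roll":0}]' -1;python3 -m handwheel '[{"travel":[0,0,-0.01],"roll":0},{"travel":[0,0,-0.03],"roll":0},{"travel":[0,0,-0.04],"roll":0},{"travel":[0,0,-0.04],"roll":0},{"travel":[0,0,-0.01],"roll":-6.3}]'
```

```text
time_s: 13.35
tool_pos: [0.5029, -0.0017, 0.0353]
ee_rot: [[0.994, -0.11, 0.0], [-0.11, -0.994, -0.0], [0.0, -0.0, -1.0]]
contact_force: [0.2, 0.2, 0.3]
grip_width: 0.0129
grasp_force: 0.0
time_s: 13.85
tool_pos: [0.5056, -0.0018, 0.1702]
ee_rot: [[1.0, 0.002, 0.008], [0.002, -1.0, 0.001], [0.008, -0.001, -1.0]]
contact_force: [0.7, -0.4, -0.4]
grip_width: 0.0003
grasp_force: 0.0
```

```bash
python3 e.py w3.png
```

```text
ply_strip 0.93 [293. 151. 330. 233.] 2101 (array([ 5.024e-01, -3.000e-04]), array([0.0814, 0.0309]), -6.7) [0.047 0.049 0.05 ]
pine_block 0.7 [387.  51. 435. 120.] 2691 (array([ 0.6198, -0.0989]), array([0.0668, 0.0353]), 6.8) [0.037 0.065 0.066]
frame_piece 0.92 [216.  49. 254. 124.] 2406 (array([0.6188, 0.0834]), array([0.0761, 0.0353]), -6.3) [0.04  0.054 0.056]
frame_piece 0.48 [209. 151. 254. 221.] 2096 (array([0.5089, 0.0872]), array([0.0763, 0.0351]), 8.0) [0.038 0.042 0.044]
hinge 0.7 [211. 151. 257. 220.] 2181 (array([0.5088, 0.0872]), array([0.0765, 0.0354]), 7.8) [0.035 0.042 0.044]
hinge 0.31 [216.  46. 256. 125.] 2469 (array([0.6192, 0.0834]), array([0.0768, 0.0354]), -6.3) [0.037 0.054 0.056]
channel 0.63 [301.  38. 346. 119.] 2486 (array([ 0.6214, -0.0079]), array([0.0806, 0.0327]), -11.8) [0.035 0.036 0.052]
rim (array([ 0.5679, -0.0039]), array([0.3803, 0.2622]), 89.2)
pin 66 [0.56536857 0.16426775 0.11178405]
pin 60 [ 0.56062569 -0.1719427   0.11131505]
metal 1751 (array([0.4242, 0.3315]), array([0.2129, 0.1585]), 1.5)
wood 2461 (array([0.6262, 0.3323]), array([0.1953, 0.1572]), -2.0)
```

View pics/w3.png

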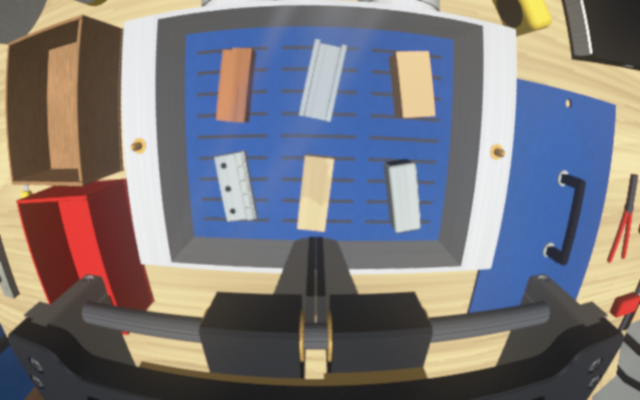

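The ply is unmoved at px (316,193), although the fingers shut at tool z 0.035. I'll check with the wrist depth where the fingertips really are in the tool frame.

```bash
cat > g.py <<'E'
from h import *
p=grab("wrist"); p["pose"]=p["hand_eye"]; P=cloud(p,np.ones((400,640),bool),True)
m=(abs(P[:,0])<.03)&(abs(P[:,1])<.05)&(P[:,2]<.06)&(P[:,2]>-.08); Q=P[m]
print(m.sum(),np.round(np.percentile(Q,[0,1,50,99,100],axis=0),4).tolist())
for a in np.arange(-.08,.02,.01):
    s=Q[(Q[:,2]>=a)&(Q[:,2]<a+.01)]
    if len(s): print(round(a,3),len(s),s[:,:2].min(0).round(4),s[:,:2].max(0).round(4))
s=readout.state(); print(s["tool_pos"],s["grip_width"],s["joint_positions"])
E
python3 g.py
```

```text
3053 [[0.0077, -0.018, -0.08], [0.0084, -0.0164, -0.0797], [0.0097, -0.0007, -0.06], [0.0108, 0.0152, -0.0229], [0.0113, 0.0166, -0.0209]]
-0.08 852 [ 0.0085 -0.018 ] [0.0113 0.0166]
-0.07 673 [ 0.0085 -0.0169] [0.011 0.016]
-0.06 551 [ 0.0083 -0.016 ] [0.0104 0.0146]
-0.05 410 [ 0.0084 -0.0149] [0.0105 0.014 ]
-0.04 340 [ 0.0077 -0.0147] [0.0106 0.013 ]
-0.03 227 [ 0.0079 -0.0135] [0.0106 0.0125]
[ 0.50205722 -0.00180798  0.16404938] 0.0004775828290893231 [-0.26932543  0.25361991  0.23986412  1.99957465 -0.07575894  0.89913154
 -1.5614833 ]
```

The depth shows the fingers ending about 20 mm short of the nominal TCP, so I need to go 20 mm lower. I'll check the body's clearance before descending.

```bash
cat >> g.py <<'E'
P=P[P[:,2]<.03]
for a in np.arange(-.16,0,.01):
    s=P[(P[:,2]>=a)&(P[:,2]<a+.01)&(abs(P[:,0])<.06)&(abs(P[:,1])<.12)]
    if len(s)>3: print(round(a,3),len(s),s[:,:2].min(0).round(4),s[:,:2].max(0).round(4))
E
python3 g.py | tail -16;  python3 -m handwheel '[{"travel":[0,0,0],"roll":6.5},{"travel":[0,0,0],"roll":0},{"travel":[0,0,0],"roll":0},{"travel":[0,0,0],"roll":0},{"travel":[0,0,0],"roll":0}]' 0.1
```

```text
[ 0.50219294 -0.00180221  0.16415064] 0.00020081674172456074 [-0.26929676  0.25357879  0.2398246   1.99935035 -0.07571513  0.89916851
 -1.56130128]
-0.16 9515 [-0.001  -0.0958] [0.0321 0.0951]
-0.15 11607 [ 0.0079 -0.0943] [0.0323 0.0925]
-0.14 14716 [ 0.0071 -0.0943] [0.0323 0.0928]
-0.13 13065 [-0.0051 -0.0875] [0.0323 0.0866]
-0.12 3843 [-0.0172 -0.0871] [0.0322 0.0867]
-0.11 47 [-0.0134 -0.0049] [-0.0023  0.0037]
-0.1 47 [ 0.002  -0.0055] [0.0117 0.0044]
-0.09 1119 [-0.0053 -0.0182] [0.0114 0.0173]
-0.08 852 [ 0.0086 -0.0179] [0.0113 0.0165]
-0.07 675 [ 0.0087 -0.017 ] [0.0109 0.016 ]
-0.06 554 [ 0.0085 -0.0159] [0.0108 0.0148]
-0.05 404 [ 0.0083 -0.015 ] [0.0104 0.014 ]
-0.04 355 [ 0.0081 -0.0145] [0.0105 0.013 ]
-0.03 212 [ 0.0076 -0.0135] [0.0103 0.0125]
time_s: 14.8
tool_pos: [0.5028, -0.0017, 0.1651]
ee_rot: [[0.994, -0.112, -0.0], [-0.112, -0.994, -0.0], [-0.0, 0.0, -1.0]]
contact_force: [0.7, 0.3, -0.3]
grip_width: 0.0383
grasp_force: 0.0
```

```bash
python3 -m handwheel '[{"travel":[0,-0.001,0.045],"roll":0},{"travel":[0,0,0.048],"roll":0},{"travel":[0,0,0.035],"roll":0},{"travel":[0,0,0.015],"roll":0},{"travel":[0,0,0.006],"roll":0}]' 0.1;python3 -m handwheel '[{"travel":[0,0,0],"roll":0},{"travel":[0,0,0],"roll":0},{"travel":[0,0,0],"roll":0},{"travel":[0,0,0],"roll":0},{"travel":[0,0,0],"roll":0}]' -1
```

```text
time_s: 15.3
tool_pos: [0.5016, -0.0009, 0.0143]
ee_rot: [[0.994, -0.113, -0.003], [-0.113, -0.994, -0.0], [-0.003, 0.001, -1.0]]
contact_force: [0.1, 0.3, 0.2]
grip_width: 0.0508
grasp_force: 0.0
time_s: 15.8
tool_pos: [0.5041, -0.0006, 0.0174]
ee_rot: [[0.994, -0.113, 0.002], [-0.113, -0.994, 0.0], [0.002, -0.001, -1.0]]
contact_force: [0.1, -0.1, 6.8]
grip_width: 0.0292
grasp_force: 30.0
```

```bash
python3 -m handwheel '[{"travel":[0,0,-0.025],"roll":0},{"travel":[0,0,-0.04],"roll":0},{"travel":[0,0,-0.04],"roll":0},{"travel":[0,0,-0.025],"roll":-6.5},{"travel":[0.01,-0.03,0],"roll":0}]';python3 -m handwheel '[{"travel":[0.012,-0.048,0],"roll":0},{"travel":[0.012,-0.048,0],"roll":0},{"travel":[0.012,-0.048,0],"roll":0},{"travel":[0.012,-0.048,0],"roll":0},{"travel":[0.012,-0.048,0],"roll":0}]';python3 -m handwheel '[{"travel":[0.010,-0.042,0],"roll":0},{"travel":[0,0,0],"roll":0},{"travel":[0,0,0.045],"roll":0},{"travel":[0,0,0.045],"roll":0},{"travel":[0,0,0.04],"roll":0}]'; python3 -m handwheel '[{"travel":[0,0,0],"roll":0},{"travel":[0,0,0],"roll":0},{"travel":[0,0,0],"roll":0}]' 0.0
```

```text
time_s: 16.3
tool_pos: [0.5151, 0.0259, 0.1505]
ee_rot: [[1.0, -0.004, 0.007], [-0.004, -1.0, -0.0], [0.007, 0.0, -1.0]]
contact_force: [0.7, 0.0, 0.0]
grip_width: 0.0295
grasp_force: 30.0
time_s: 16.8
tool_pos: [0.5731, 0.2712, 0.1464]
ee_rot: [[1.0, 0.0, 0.0], [0.0, -1.0, 0.0], [0.0, -0.0, -1.0]]
contact_force: [1.2, 0.0, 0.5]
grip_width: 0.0295
grasp_force: 30.0
time_s: 17.3
tool_pos: [0.5825, 0.3103, 0.0147]
ee_rot: [[1.0, -0.0, -0.0], [-0.0, -1.0, -0.001], [-0.0, 0.001, -1.0]]
contact_force: [0.9, 1.1, -0.1]
grip_width: 0.0297
grasp_force: 30.0
time_s: 17.6
tool_pos: [0.585, 0.3119, 0.019]
ee_rot: [[1.0, -0.0, 0.004], [-0.0, -1.0, 0.002], [0.004, -0.002, -1.0]]
contact_force: [0.3, -0.3, -0.6]
grip_width: 0.0458
grasp_force: 0.0
```

```bash
python3 -m handwheel '[{"travel":[0,0,-0.045],"roll":0},{"travel":[0,0,-0.045],"roll":0},{"travel":[0,0,-0.04],"roll":0},{"travel":[0.004,0.045,0],"roll":0},{"travel":[0.004,0.048,0],"roll":0}]' 0.2;python3 -m handwheel '[{"travel":[0.004,0.048,0],"roll":0},{"travel":[0.004,0.048,0],"roll":0},{"travel":[0.004,0.048,0],"roll":0},{"travel":[0.004,0.048,0],"roll":0},{"travel":[0.004,0.048,0],"roll":0}]';python3 -m handwheel '[{"travel":[0.005,0.048,0],"roll":0},{"travel":[0.004,0.029,0],"roll":0},{"travel":[0,0,0],"roll":-6.5},{"travel":[0,0,0],"roll":0},{"travel":[0,0,0],"roll":0}]'
```

```text
time_s: 18.1
tool_pos: [0.5929, 0.2202, 0.1514]
ee_rot: [[1.0, 0.004, 0.008], [0.004, -1.0, 0.004], [0.008, -0.004, -1.0]]
contact_force: [0.6, -1.2, -0.6]
grip_width: 0.055
grasp_force: 0.0
time_s: 18.6
tool_pos: [0.6124, -0.0237, 0.1498]
ee_rot: [[1.0, -0.0, 0.006], [-0.0, -1.0, 0.001], [0.006, -0.001, -1.0]]
contact_force: [1.0, -0.3, 0.1]
grip_width: 0.0551
grasp_force: 0.0
time_s: 19.1
tool_pos: [0.6208, -0.0981, 0.1482]
ee_rot: [[0.994, 0.112, 0.003], [0.112, -0.994, 0.001], [0.003, -0.0, -1.0]]
contact_force: [0.3, 0.1, -0.1]
grip_width: 0.0551
grasp_force: 0.0
```

```bash
python3 -m handwheel '[{"travel":[0,0.001,0.04],"roll":0},{"travel":[0,0,0.045],"roll":0},{"travel":[0,0,0.03],"roll":0},{"travel":[0,0,0.012],"roll":0},{"travel":[0,0,0],"roll":0}]';python3 -m handwheel '[{"travel":[0,0,0],"roll":0},{"travel":[0,0,0],"roll":0},{"travel":[0,0,0],"roll":0},{"travel":[0,0,0],"roll":0},{"travel":[0,0,0],"roll":0}]' -1
```

```text
time_s: 19.6
tool_pos: [0.6195, -0.0986, 0.0183]
ee_rot: [[0.994, 0.114, -0.002], [0.114, -0.994, 0.0], [-0.002, -0.001, -1.0]]
contact_force: [0.5, -0.1, -0.1]
grip_width: 0.0553
grasp_force: 0.0
time_s: 20.1
tool_pos: [0.6215, -0.0998, 0.0211]
ee_rot: [[0.994, 0.113, 0.003], [0.113, -0.994, -0.0], [0.003, 0.0, -1.0]]
contact_force: [-1.0, 0.5, 7.2]
grip_width: 0.0337
grasp_force: 30.0
```

```bash
python3 -m handwheel '[{"travel":[0,0,-0.025],"roll":0},{"travel":[0,0,-0.04],"roll":0},{"travel":[0,0,-0.04],"roll":0},{"travel":[0,0,-0.025],"roll":6.5},{"travel":[0.005,-0.03,0],"roll":0}]';python3 -m handwheel '[{"travel":[0.005,-0.048,0],"roll":0},{"travel":[0.005,-0.048,0],"roll":0},{"travel":[0.005,-0.048,0],"roll":0},{"travel":[0.005,-0.048,0],"roll":0},{"travel":[0.005,-0.048,0],"roll":0}]';python3 -m handwheel '[{"travel":[0.005,-0.048,0],"roll":0},{"travel":[0.005,-0.048,0],"roll":0},{"travel":[0.007,-0.044,0],"roll":0},{"travel":[0,0,0],"roll":0},{"travel":[0,0,0.04],"roll":0}]'; python3 -m handwheel '[{"travel":[0,0,0.045],"roll":0},{"travel":[0,0,0.04],"roll":0},{"travel":[0,0,0],"roll":0}]';  python3 -m handwheel '[{"travel":[0,0,0],"roll":0},{"travel":[0,0,0],"roll":0},{"travel":[0,0,0],"roll":0}]' 0.1
```

```text
time_s: 20.6
tool_pos: [0.6274, -0.0755, 0.1546]
ee_rot: [[1.0, -0.011, 0.009], [-0.011, -1.0, -0.004], [0.009, 0.003, -1.0]]
contact_force: [0.1, -1.1, -0.1]
grip_width: 0.0337
grasp_force: 30.0
time_s: 21.1
tool_pos: [0.6501, 0.1721, 0.1497]
ee_rot: [[1.0, -0.0, 0.001], [-0.0, -1.0, 0.0], [0.001, -0.0, -1.0]]
contact_force: [0.7, -0.9, -0.1]
grip_width: 0.0335
grasp_force: 30.0
time_s: 21.6
tool_pos: [0.6707, 0.3144, 0.1148]
ee_rot: [[1.0, 0.003, 0.01], [0.003, -1.0, 0.006], [0.011, -0.006, -1.0]]
contact_force: [1.1, -0.7, -0.7]
grip_width: 0.0334
grasp_force: 30.0
time_s: 21.9
tool_pos: [0.6623, 0.3074, 0.0175]
ee_rot: [[1.0, -0.001, -0.011], [-0.001, -1.0, -0.006], [-0.011, 0.006, -1.0]]
contact_force: [1.2, -1.1, -1.5]
grip_width: 0.0338
grasp_force: 30.0
time_s: 22.2
tool_pos: [0.6692, 0.3111, 0.0276]
ee_rot: [[1.0, -0.0, 0.005], [-0.0, -1.0, 0.002], [0.005, -0.002, -1.0]]
contact_force: [-0.6, 0.2, 0.5]
grip_width: 0.0503
grasp_force: 0.0
```

```bash
python3 -m handwheel '[{"travel":[0,0,-0.04],"roll":0},{"travel":[0,0,-0.045],"roll":0},{"travel":[0,0,-0.037],"roll":0},{"travel":[-0.008,0.04,0],"roll":0},{"travel":[-0.01,0.048,0],"roll":0}]' 0.2;python3 -m handwheel '[{"travel":[-0.01,0.048,0],"roll":0},{"travel":[-0.01,0.048,0],"roll":0},{"travel":[-0.01,0.044,0],"roll":0},{"travel":[0,0,0],"roll":6.2},{"travel":[0,0,0],"roll":0}]';python3 -m handwheel '[{"travel":[0,0,0],"roll":0},{"travel":[0,0,0],"roll":0}]'
```

```text
time_s: 22.7
tool_pos: [0.6503, 0.2248, 0.1502]
ee_rot: [[1.0, 0.005, 0.006], [0.005, -1.0, 0.004], [0.006, -0.004, -1.0]]
contact_force: [0.4, -0.6, -0.2]
grip_width: 0.0552
grasp_force: 0.0
time_s: 23.2
tool_pos: [0.6201, 0.0806, 0.1486]
ee_rot: [[0.994, -0.112, 0.004], [-0.112, -0.994, 0.001], [0.004, -0.001, -1.0]]
contact_force: [0.1, 0.2, 0.7]
grip_width: 0.0553
grasp_force: 0.0
time_s: 23.4
tool_pos: [0.6195, 0.0842, 0.1469]
ee_rot: [[0.995, -0.104, 0.001], [-0.104, -0.995, 0.001], [0.001, -0.001, -1.0]]
contact_force: [-0.1, 0.3, -0.2]
grip_width: 0.0549
grasp_force: 0.0
```

```bash
python3 -m handwheel '[{"travel":[-0.001,0.001,0.04],"roll":0},{"travel":[0,0,0.045],"roll":0},{"travel":[0,0,0.03],"roll":0},{"travel":[0,0,0.013],"roll":0},{"travel":[0,0,0.005],"roll":0}]';python3 -m handwheel '[{"travel":[0,0,0],"roll":0},{"travel":[0,0,0],"roll":0},{"travel":[0,0,0],"roll":0},{"travel":[0,0,0],"roll":0},{"travel":[0,0,0],"roll":0}]' -1
```

```text
time_s: 23.9
tool_pos: [0.6174, 0.0822, 0.0119]
ee_rot: [[0.994, -0.106, -0.002], [-0.106, -0.994, -0.0], [-0.002, 0.0, -1.0]]
contact_force: [0.3, 0.1, 0.6]
grip_width: 0.0553
grasp_force: 0.0
time_s: 24.4
tool_pos: [0.6193, 0.0816, 0.0149]
ee_rot: [[0.994, -0.108, 0.003], [-0.108, -0.994, 0.001], [0.003, -0.001, -1.0]]
contact_force: [-0.5, -0.4, 6.1]
grip_width: 0.0336
grasp_force: 30.0
```

```bash
python3 -m handwheel '[{"travel":[0,0,-0.03],"roll":0},{"travel":[0,0,-0.04],"roll":0},{"travel":[0,0,-0.04],"roll":0},{"travel":[0,0,-0.022],"roll":6.2},{"travel":[0,0,0],"roll":-8.5}]';python3 -m handwheel '[{"travel":[0,-0.035,0],"roll":-4},{"travel":[0,-0.048,0],"roll":0},{"travel":[0,-0.048,0],"roll":0},{"travel":[0,-0.048,0],"roll":0},{"travel":[0.003,-0.048,0],"roll":0}]';python3 -m handwheel '[{"travel":[0.003,-0.048,0],"roll":0},{"travel":[0,0,0],"roll":0},{"travel":[0,0,0.03],"roll":0},{"travel":[0,0,0.04],"roll":0},{"travel":[0,0,0.035],"roll":0}]'; python3 -m handwheel '[{"travel":[0,0,0.01],"roll":0},{"travel":[0,0,0],"roll":0}]';  python3 -m handwheel '[{"travel":[0,0,0],"roll":0},{"travel":[0,0,0],"roll":0},{"travel":[0,0,0],"roll":0}]' 0.1
```

```text
time_s: 24.9
tool_pos: [0.6206, 0.0816, 0.1498]
ee_rot: [[0.998, -0.069, 0.008], [-0.069, -0.998, 0.001], [0.007, -0.002, -1.0]]
contact_force: [0.7, 0.5, -0.7]
grip_width: 0.0337
grasp_force: 30.0
time_s: 25.4
tool_pos: [0.6226, 0.3102, 0.1456]
ee_rot: [[1.0, 0.002, 0.0], [0.002, -1.0, 0.0], [0.0, -0.0, -1.0]]
contact_force: [0.8, -0.1, 0.1]
grip_width: 0.0336
grasp_force: 30.0
time_s: 25.9
tool_pos: [0.6258, 0.3557, 0.0391]
ee_rot: [[1.0, 0.002, 0.0], [0.002, -1.0, -0.0], [0.0, 0.0, -1.0]]
contact_force: [0.9, 0.7, -1.0]
grip_width: 0.0336
grasp_force: 30.0
time_s: 26.1
tool_pos: [0.625, 0.3552, 0.0286]
ee_rot: [[1.0, 0.001, -0.003], [0.001, -1.0, -0.002], [-0.003, 0.002, -1.0]]
contact_force: [0.3, 0.8, -0.2]
grip_width: 0.0337
grasp_force: 30.0
time_s: 26.4
tool_pos: [0.6272, 0.357, 0.0324]
ee_rot: [[1.0, 0.002, 0.003], [0.002, -1.0, 0.002], [0.003, -0.002, -1.0]]
contact_force: [-0.3, 0.2, -0.1]
grip_width: 0.0506
grasp_force: 0.0
```

```bash
python3 -m handwheel '[{"travel":[0,0,-0.04],"roll":0},{"travel":[0,0,-0.045],"roll":0},{"travel":[0,0,-0.032],"roll":0},{"travel":[-0.018,0.038,0],"roll":0},{"travel":[-0.02,0.045,0],"roll":0}]' 0.2;python3 -m handwheel '[{"travel":[-0.02,0.045,0],"roll":0},{"travel":[-0.02,0.045,0],"roll":0},{"travel":[-0.02,0.045,0],"roll":0},{"travel":[-0.019,0.045,0],"roll":0},{"travel":[0,0.006,0],"roll":0}]';python3 -m handwheel '[{"travel":[0,0,0],"roll":-7.9},{"travel":[0,0,0],"roll":0},{"travel":[0,0,0],"roll":0}]'
cat > k.py <<'E'
from h import *; from e import find
import sys
s=readout.state(); print(np.round(s["tool_pos"],4))
p=grab("wrist"); find(p); save(p,sys.argv[1])
E
python3 k.py w4.png
```

```text
time_s: 26.9
tool_pos: [0.5887, 0.275, 0.1497]
ee_rot: [[1.0, 0.005, 0.005], [0.005, -1.0, 0.003], [0.005, -0.003, -1.0]]
contact_force: [0.2, -1.6, -1.1]
grip_width: 0.055
grasp_force: 0.0
time_s: 27.4
tool_pos: [0.5077, 0.0812, 0.1485]
ee_rot: [[1.0, -0.006, 0.0], [-0.006, -1.0, -0.001], [0.0, 0.001, -1.0]]
contact_force: [0.3, 0.1, 0.3]
grip_width: 0.0552
grasp_force: 0.0
time_s: 27.7
tool_pos: [0.51, 0.0878, 0.1478]
ee_rot: [[0.991, 0.137, 0.001], [0.137, -0.991, 0.001], [0.001, -0.0, -1.0]]
contact_force: [-0.5, -0.6, 0.2]
grip_width: 0.0551
grasp_force: 0.0
[0.51   0.0878 0.1478]
ply_strip 0.88 [117.  78. 133. 148.] 783 None [0.023 0.024 0.025]
ply_strip 0.59 [198.   1. 602. 302.] 91552 (array([ 0.6015, -0.0052]), array([0.3209, 0.3034]), -0.8) [0.03  0.032 0.101]
pine_block 0.7 [117.   3. 152.  67.] 1484 (array([0.6656, 0.3096]), array([0.0665, 0.0351]), 0.9) [0.036 0.04  0.041]
frame_piece 0.85 [ 93.  34. 124.  99.] 1461 None [0.009 0.029 0.031]
steel_tube 0.74 [459. 192. 496. 258.] 2218 (array([ 0.5015, -0.0943]), array([0.0762, 0.0311]), 10.2) [0.036 0.06  0.062]
steel_tube 0.24 [202.   2. 603. 302.] 92035 (array([ 0.6015, -0.0052]), array([0.3209, 0.3034]), -0.8) [0.03  0.032 0.101]
hinge 0.72 [298. 155. 335. 233.] 2546 (array([0.5085, 0.0872]), array([0.0766, 0.0333]), 7.2) [0.04  0.042 0.044]
channel 0.7 [397.  60. 455. 143.] 2776 (array([ 0.621 , -0.0077]), array([0.0804, 0.0336]), -11.6) [0.035 0.038 0.051]
channel 0.54 [118.   3. 152.  68.] 1557 (array([0.6662, 0.2936]), array([0.0679, 0.0666]), -88.2) [0.026 0.04  0.041]
```

View pics/w4.png

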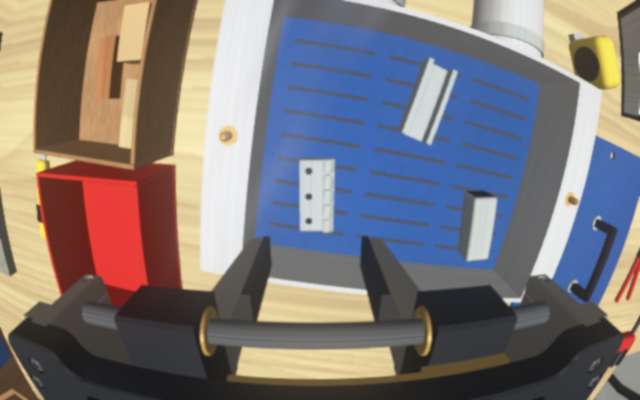

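The three wood pieces lie in the carton (at px (120,75)). Hinge (317,195), channel (430,100) and tube (478,225) remain. The hinge is next.

```bash
python3 -m handwheel '[{"travel":[-0.001,0.001,0.04],"roll":0},{"travel":[0,0,0.045],"roll":0},{"travel":[0,0,0.03],"roll":0},{"travel":[0,0,0.013],"roll":0},{"travel":[0,0,0.005],"roll":0}]';python3 -m handwheel '[{"travel":[0,0,0.001],"roll":0},{"travel":[0,0,0.001],"roll":0},{"travel":[0,0,0],"roll":0},{"travel":[0,0,0],"roll":0},{"travel":[0,0,0],"roll":0}]' -1
```

```text
time_s: 28.55
tool_pos: [0.508, 0.0859, 0.0131]
ee_rot: [[0.99, 0.139, -0.002], [0.139, -0.99, -0.001], [-0.002, 0.0, -1.0]]
contact_force: [-0.4, 0.1, 0.2]
grip_width: 0.0549
grasp_force: 0.0
time_s: 29.05
tool_pos: [0.5097, 0.0863, 0.0134]
ee_rot: [[0.99, 0.139, 0.002], [0.139, -0.99, 0.001], [0.002, -0.0, -1.0]]
contact_force: [-0.2, -0.6, 7.1]
grip_width: 0.0333
grasp_force: 30.0
```

```bash
python3 -m handwheel '[{"travel":[0,0,-0.03],"roll":0},{"travel":[0,0,-0.04],"roll":0},{"travel":[0,0,-0.04],"roll":0},{"travel":[0,0,-0.022],"roll":7.9},{"travel":[0,0,0],"roll":0}]';python3 -m handwheel '[{"travel":[-0.015,-0.03,0],"roll":0},{"travel":[-0.025,-0.04,0],"roll":0},{"travel":[-0.025,-0.04,0],"roll":0},{"travel":[-0.025,-0.04,0],"roll":0},{"travel":[-0.025,-0.04,0],"roll":0}]';python3 -m handwheel '[{"travel":[-0.021,-0.032,0],"roll":0},{"travel":[0,0,0],"roll":0},{"travel":[0,0,0.03],"roll":0},{"travel":[0,0,0.04],"roll":0},{"travel":[0,0,0.04],"roll":0}]'; python3 -m handwheel '[{"travel":[0,0,0.015],"roll":0},{"travel":[0,0,0],"roll":0}]';  python3 -m handwheel '[{"travel":[0,0,0],"roll":0},{"travel":[0,0,0],"roll":0},{"travel":[0,0,0],"roll":0}]' 0.1
```

```text
time_s: 29.55
tool_pos: [0.5108, 0.0864, 0.1475]
ee_rot: [[1.0, 0.0, 0.007], [0.0, -1.0, 0.002], [0.007, -0.002, -1.0]]
contact_force: [-0.1, 0.6, -1.1]
grip_width: 0.0331
grasp_force: 30.0
time_s: 30.05
tool_pos: [0.3912, 0.2765, 0.1429]
ee_rot: [[1.0, 0.004, -0.002], [0.004, -1.0, -0.001], [-0.002, 0.001, -1.0]]
contact_force: [1.6, 0.8, -0.4]
grip_width: 0.0335
grasp_force: 30.0
time_s: 30.55
tool_pos: [0.3723, 0.3069, 0.0325]
ee_rot: [[1.0, 0.003, 0.0], [0.003, -1.0, -0.0], [0.0, 0.0, -1.0]]
contact_force: [-0.0, -0.3, -2.0]
grip_width: 0.0334
grasp_force: 30.0
time_s: 30.75
tool_pos: [0.3703, 0.3049, 0.016]
ee_rot: [[1.0, 0.003, -0.005], [0.002, -1.0, -0.005], [-0.005, 0.005, -1.0]]
contact_force: [-0.2, -0.3, -0.4]
grip_width: 0.033
grasp_force: 30.0
time_s: 31.05
tool_pos: [0.3731, 0.3084, 0.0204]
ee_rot: [[1.0, 0.002, 0.002], [0.002, -1.0, 0.002], [0.002, -0.002, -1.0]]
contact_force: [0.3, 0.5, 0.2]
grip_width: 0.0505
grasp_force: 0.0
```

```bash
python3 -m handwheel '[{"travel":[0,0,-0.04],"roll":0},{"travel":[0,0,-0.045],"roll":0},{"travel":[0,0,-0.045],"roll":0},{"travel":[0.014,0.04,0],"roll":0},{"travel":[0.014,0.045,0],"roll":0}]' 0.2;python3 -m handwheel '[{"travel":[0.014,0.045,0],"roll":0},{"travel":[0.014,0.045,0],"roll":0},{"travel":[0.014,0.045,0],"roll":0},{"travel":[0.014,0.045,0],"roll":0},{"travel":[0.014,0.045,0],"roll":0}]';python3 -m handwheel '[{"travel":[0.015,0.045,0],"roll":0},{"travel":[0.016,0.047,0],"roll":0},{"travel":[0,0,0],"roll":-5},{"travel":[0,0,0],"roll":-5.1},{"travel":[0,0,0],"roll":0}]';python3 -m handwheel '[{"travel":[0,0,0],"roll":0}]'
```

```text
time_s: 31.55
tool_pos: [0.4018, 0.2242, 0.152]
ee_rot: [[1.0, 0.006, 0.005], [0.006, -1.0, 0.004], [0.005, -0.004, -1.0]]
contact_force: [-0.5, -0.1, -0.4]
grip_width: 0.0552
grasp_force: 0.0
time_s: 32.05
tool_pos: [0.4715, -0.0038, 0.1505]
ee_rot: [[1.0, 0.002, 0.003], [0.002, -1.0, 0.001], [0.003, -0.001, -1.0]]
contact_force: [1.5, 0.6, -0.5]
grip_width: 0.0551
grasp_force: 0.0
time_s: 32.55
tool_pos: [0.5022, -0.0944, 0.15]
ee_rot: [[0.984, 0.177, 0.002], [0.177, -0.984, 0.0], [0.002, -0.0, -1.0]]
contact_force: [-0.9, -0.2, 0.4]
grip_width: 0.0553
grasp_force: 0.0
time_s: 32.65
tool_pos: [0.5021, -0.0939, 0.1499]
ee_rot: [[0.985, 0.175, 0.001], [0.175, -0.985, 0.0], [0.001, -0.0, -1.0]]
contact_force: [-0.4, -0.5, 0.1]
grip_width: 0.055
grasp_force: 0.0
```

```bash
python3 -m handwheel '[{"travel":[0,0,0.04],"roll":0},{"travel":[0,0,0.045],"roll":0},{"travel":[0,0,0.03],"roll":0},{"travel":[0,0,0.015],"roll":0},{"travel":[0,0,0.002],"roll":0}]';python3 -m handwheel '[{"travel":[0,0,0],"roll":0},{"travel":[0,0,0],"roll":0},{"travel":[0,0,0],"roll":0},{"travel":[0,0,0],"roll":0},{"travel":[0,0,0],"roll":0}]' -1
```

```text
time_s: 33.15
tool_pos: [0.5004, -0.0934, 0.0156]
ee_rot: [[0.984, 0.177, -0.004], [0.177, -0.984, 0.0], [-0.003, -0.001, -1.0]]
contact_force: [1.1, -0.1, 0.5]
grip_width: 0.0555
grasp_force: 0.0
time_s: 33.65
tool_pos: [0.5029, -0.0942, 0.0184]
ee_rot: [[0.984, 0.177, 0.002], [0.177, -0.984, -0.0], [0.002, 0.001, -1.0]]
contact_force: [-0.6, -0.7, 7.5]
grip_width: 0.0297
grasp_force: 30.0
```

```bash
python3 -m handwheel '[{"travel":[0,0,-0.025],"roll":0},{"travel":[0,0,-0.04],"roll":0},{"travel":[0,0,-0.04],"roll":0},{"travel":[0,0,-0.025],"roll":5},{"travel":[0,0,0],"roll":5.1}]';python3 -m handwheel '[{"travel":[-0.005,-0.035,0],"roll":0},{"travel":[-0.005,-0.046,0],"roll":0},{"travel":[-0.005,-0.046,0],"roll":0},{"travel":[-0.005,-0.046,0],"roll":0},{"travel":[-0.005,-0.046,0],"roll":0}]';python3 -m handwheel '[{"travel":[-0.005,-0.046,0],"roll":0},{"travel":[-0.005,-0.046,0],"roll":0},{"travel":[-0.005,-0.046,0],"roll":0},{"travel":[-0.005,-0.046,0],"roll":0},{"travel":[0,0,0],"roll":0}]';python3 -m handwheel '[{"travel":[0,0,0.035],"roll":0},{"travel":[0,0,0.04],"roll":0},{"travel":[0,0,0.04],"roll":0},{"travel":[0,0,0.005],"roll":0},{"travel":[0,0,0],"roll":0}]';  python3 -m handwheel '[{"travel":[0,0,0],"roll":0},{"travel":[0,0,0],"roll":0},{"travel":[0,0,0],"roll":0}]' 0.1
```

```text
time_s: 34.15
tool_pos: [0.5043, -0.0943, 0.1511]
ee_rot: [[1.0, -0.002, 0.007], [-0.002, -1.0, 0.0], [0.007, -0.0, -1.0]]
contact_force: [0.2, -0.3, -1.8]
grip_width: 0.0294
grasp_force: 30.0
time_s: 34.65
tool_pos: [0.4757, 0.1266, 0.1474]
ee_rot: [[1.0, 0.001, 0.0], [0.001, -1.0, 0.0], [0.0, -0.0, -1.0]]
contact_force: [1.4, -0.3, -0.7]
grip_width: 0.0297
grasp_force: 30.0
time_s: 35.15
tool_pos: [0.4535, 0.3165, 0.147]
ee_rot: [[1.0, 0.012, -0.001], [0.012, -1.0, 0.003], [-0.001, -0.003, -1.0]]
contact_force: [0.4, 0.1, -1.1]
grip_width: 0.0299
grasp_force: 30.0
time_s: 35.65
tool_pos: [0.4558, 0.308, 0.0267]
ee_rot: [[1.0, 0.001, -0.002], [0.001, -1.0, -0.002], [-0.002, 0.002, -1.0]]
contact_force: [0.7, 0.4, -1.3]
grip_width: 0.0296
grasp_force: 30.0
time_s: 35.95
tool_pos: [0.4574, 0.3098, 0.0291]
ee_rot: [[1.0, 0.002, 0.003], [0.002, -1.0, 0.002], [0.003, -0.002, -1.0]]
contact_force: [-0.4, -0.3, 0.3]
grip_width: 0.0498
grasp_force: 0.0
```

```bash
python3 -m handwheel '[{"travel":[0,0,-0.04],"roll":0},{"travel":[0,0,-0.04],"roll":0},{"travel":[0,0,-0.04],"roll":0},{"travel":[0.018,0.036,0],"roll":0},{"travel":[0.02,0.04,0],"roll":0}]' 0.2;python3 -m handwheel '[{"travel":[0.021,0.04,0],"roll":0},{"travel":[0.021,0.04,0],"roll":0},{"travel":[0.021,0.04,0],"roll":0},{"travel":[0.021,0.04,0],"roll":0},{"travel":[0.021,0.04,0],"roll":0}]';python3 -m handwheel '[{"travel":[0.021,0.041,0],"roll":0},{"travel":[0,0,0],"roll":6},{"travel":[0,0,0],"roll":6},{"travel":[0,0,0],"roll":0},{"travel":[0,0,0],"roll":0}]'
```

```text
time_s: 36.45
tool_pos: [0.4953, 0.2347, 0.1502]
ee_rot: [[1.0, 0.006, 0.004], [0.006, -1.0, 0.004], [0.005, -0.004, -1.0]]
contact_force: [0.5, 0.1, 0.2]
grip_width: 0.0552
grasp_force: 0.0
time_s: 36.95
tool_pos: [0.6008, 0.0316, 0.1486]
ee_rot: [[1.0, 0.002, 0.002], [0.002, -1.0, 0.001], [0.002, -0.001, -1.0]]
contact_force: [0.4, 1.1, -0.4]
grip_width: 0.0552
grasp_force: 0.0
time_s: 37.45
tool_pos: [0.6209, -0.0074, 0.1479]
ee_rot: [[0.979, -0.203, 0.001], [-0.203, -0.979, 0.0], [0.001, -0.0, -1.0]]
contact_force: [0.5, 0.3, -0.1]
grip_width: 0.0551
grasp_force: 0.0
```

```bash
python3 -m handwheel '[{"travel":[0,0,0.04],"roll":0},{"travel":[0,0,0.045],"roll":0},{"travel":[0,0,0.03],"roll":0},{"travel":[0,0,0.013],"roll":0},{"travel":[0,0,0.004],"roll":0}]';python3 -m handwheel '[{"travel":[0,0,0],"roll":0},{"travel":[0,0,0],"roll":0},{"travel":[0,0,0],"roll":0},{"travel":[0,0,0],"roll":0},{"travel":[0,0,0],"roll":0}]' -1
```

```text
time_s: 37.95
tool_pos: [0.6201, -0.0075, 0.0143]
ee_rot: [[0.979, -0.205, -0.002], [-0.205, -0.979, -0.0], [-0.002, 0.0, -1.0]]
contact_force: [-0.8, 0.2, -0.7]
grip_width: 0.0551
grasp_force: 0.0
time_s: 38.45
tool_pos: [0.622, -0.0078, 0.0168]
ee_rot: [[0.978, -0.206, 0.003], [-0.206, -0.979, 0.0], [0.003, -0.001, -1.0]]
contact_force: [-1.4, 0.3, 7.5]
grip_width: 0.0317
grasp_force: 30.0
```

```bash
python3 -m handwheel '[{"travel":[0,0,-0.025],"roll":0},{"travel":[0,0,-0.04],"roll":0},{"travel":[0,0,-0.04],"roll":0},{"travel":[0,0,-0.025],"roll":-6},{"travel":[0,0,0],"roll":-6}]';python3 -m handwheel '[{"travel":[-0.018,-0.034,0],"roll":0},{"travel":[-0.023,-0.04,0],"roll":0},{"travel":[-0.023,-0.04,0],"roll":0},{"travel":[-0.023,-0.04,0],"roll":0},{"travel":[-0.023,-0.04,0],"roll":0}]';python3 -m handwheel '[{"travel":[-0.024,-0.042,0],"roll":0},{"travel":[-0.024,-0.043,0],"roll":0},{"travel":[-0.024,-0.043,0],"roll":0},{"travel":[-0.024,-0.042,0],"roll":0},{"travel":[0,0,0],"roll":0}]';python3 -m handwheel '[{"travel":[0,0,0.035],"roll":0},{"travel":[0,0,0.04],"roll":0},{"travel":[0,0,0.03],"roll":0},{"travel":[0,0,0.005],"roll":0},{"travel":[0,0,0],"roll":0}]';  python3 -m handwheel '[{"travel":[0,0,0],"roll":0},{"travel":[0,0,0],"roll":0},{"travel":[0,0,0],"roll":0}]' 0.1
```

```text
time_s: 38.95
tool_pos: [0.6235, -0.0078, 0.1499]
ee_rot: [[1.0, 0.006, 0.008], [0.006, -1.0, 0.001], [0.008, -0.0, -1.0]]
contact_force: [0.2, 0.1, -1.5]
grip_width: 0.032
grasp_force: 30.0
time_s: 39.45
tool_pos: [0.5091, 0.1873, 0.1454]
ee_rot: [[1.0, 0.001, 0.0], [0.001, -1.0, 0.0], [0.0, -0.0, -1.0]]
contact_force: [0.7, 0.7, -0.5]
grip_width: 0.0319
grasp_force: 30.0
time_s: 39.95
tool_pos: [0.4089, 0.363, 0.1453]
ee_rot: [[1.0, 0.014, -0.002], [0.014, -1.0, 0.003], [-0.002, -0.003, -1.0]]
contact_force: [0.2, 0.3, -1.6]
grip_width: 0.0314
grasp_force: 30.0
time_s: 40.45
tool_pos: [0.4141, 0.3551, 0.0348]
ee_rot: [[1.0, 0.001, -0.001], [0.001, -1.0, -0.001], [-0.001, 0.001, -1.0]]
contact_force: [0.4, -0.1, -1.1]
grip_width: 0.0314
grasp_force: 30.0
time_s: 40.75
tool_pos: [0.4151, 0.3566, 0.0368]
ee_rot: [[1.0, 0.002, 0.002], [0.002, -1.0, 0.002], [0.002, -0.002, -1.0]]
contact_force: [0.3, -0.0, 0.4]
grip_width: 0.0503
grasp_force: 0.0
```

```bash
python3 -m handwheel '[{"travel":[0,0,-0.04],"roll":0},{"travel":[0,0,-0.048],"roll":0},{"travel":[0,0,-0.048],"roll":0},{"travel":[0,0.03,-0.035],"roll":0},{"travel":[0.005,0.046,0],"roll":0}]' 0.0;python3 -m handwheel '[{"travel":[0.005,0.046,0],"roll":0},{"travel":[0.005,0.046,0],"roll":0},{"travel":[0.005,0.046,0],"roll":0},{"travel":[0.005,0.046,0],"roll":0},{"travel":[0,0.046,0],"roll":0}]'; python3 -m handwheel '[{"travel":[0,0.046,0],"roll":0},{"travel":[0,0.046,0],"roll":0},{"travel":[0,0.04,0],"roll":0},{"travel":[0,0,0],"roll":0},{"travel":[0,0,0],"roll":0}]'
python3 k.py w5.png
```

```text
time_s: 41.25
tool_pos: [0.4215, 0.2837, 0.2122]
ee_rot: [[1.0, 0.007, 0.009], [0.007, -1.0, 0.009], [0.009, -0.009, -1.0]]
contact_force: [1.3, -0.8, 0.3]
grip_width: 0.0455
grasp_force: 0.0
time_s: 41.75
tool_pos: [0.4402, 0.0481, 0.2073]
ee_rot: [[1.0, 0.002, 0.003], [0.002, -1.0, 0.001], [0.003, -0.001, -1.0]]
contact_force: [0.6, -0.5, -0.5]
grip_width: 0.0459
grasp_force: 0.0
time_s: 42.25
tool_pos: [0.44, -0.0825, 0.2068]
ee_rot: [[1.0, -0.0, 0.001], [-0.0, -1.0, 0.001], [0.001, -0.001, -1.0]]
contact_force: [0.5, -0.4, -0.3]
grip_width: 0.0457
grasp_force: 0.0
[ 0.44   -0.0825  0.2068]
pine_block 0.73 [46. 28. 52. 66.] 121 (array([0.6652, 0.3208]), array([0.0612, 0.01  ]), -1.6) [0.039 0.04  0.041]
frame_piece 0.66 [39. 46. 51. 97.] 503 None [0.017 0.03  0.031]
steel_tube 0.46 [581. 127. 612. 227.] 993 None [0.003 0.011 0.013]
channel 0.76 [ 44. 174.  66. 220.] 676 None [0.011 0.021 0.027]
channel 0.68 [ 86.   0. 429. 204.] 66674 (array([ 0.5624, -0.0033]), array([0.3035, 0.2418]), 89.1) [0.03  0.032 0.101]
```

View pics/w5.png

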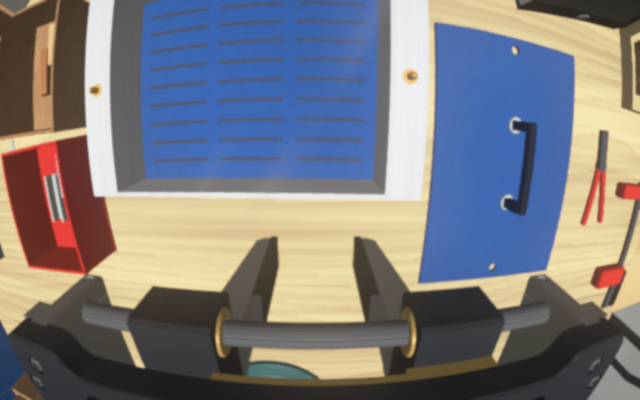

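The trap is empty and the channel is in the red bin at px (53,195). The cover lies at about (505,150) with its handle at (525,165). Next: measure the cover and check the metal bin.

```bash
cat > m.py <<'E'
from h import *
def cov(p,fish=True,z0=0.):
    P=cloud(p,np.ones((400,640),bool),fish)
    c=np.array([.465,-.37]) if z0==0 else np.array([.563,-.0035])
    near=np.hypot(*(P[:,:2]-c).T)<.26
    b=P[near&(P[:,2]>z0+.049)&(P[:,2]<z0+.062)&(np.hypot(*(P[:,:2]-c).T)<.12)]
    if len(b)>10: print("bar",len(b),rect(b),np.median(b[:,2]))
if __name__=="__main__":
    p=grab("wrist"); cov(p)
    for d in eyes.trace(p,"cover")[:1]:
        C=cloud(p,d["region"],True); C=C[(C[:,2]>.002)&(C[:,2]<.012)]; print("plate",d["p"],rect(C),np.median(C[:,2]))
    P=cloud(p,np.ones((400,640),bool),True); Q=P[(P[:,2]>.106)&(P[:,2]<.12)&(abs(P[:,0]-.563)<.03)]
    for s in (1,-1):
        a=Q[(abs(Q[:,1]*s-.168)<.02)]; print("pin",len(a),(a.min(0)+a.max(0))/2 if len(a) else 0)
    p=grab("side"); 
    for q in ["steel_tube","hinge","channel","ply_strip","pine_block","frame_piece"]:
        for d in eyes.trace(p,q)[:1]:
            C=cloud(p,d["region"]); print(q,round(d["p"],2),len(C),np.round(np.median(C,0),3))
E
python3 m.py
```

```text
bar 813 (array([ 0.4627, -0.3697]), array([0.1295, 0.0158]), -0.0) 0.0539081785233963
plate 0.75 (array([ 0.4634, -0.3706]), array([0.3806, 0.2649]), 0.2) 0.006635633734247609
pin 50 [0.56509321 0.16438424 0.11065466]
pin 63 [ 0.55969729 -0.17356477  0.11089934]
steel_tube 0.86 381 [0.452 0.319 0.034]
hinge 0.86 338 [0.373 0.312 0.016]
channel 0.45 182 [0.409 0.346 0.018]
ply_strip 0.48 188 [0.59  0.312 0.023]
pine_block 0.84 391 [0.661 0.317 0.036]
frame_piece 0.62 232 [0.623 0.354 0.028]
```

```bash
python3 -m handwheel '[{"travel":[0.004,0.04,0],"roll":0},{"travel":[0.004,0.048,0],"roll":0},{"travel":[0.004,0.048,0],"roll":0},{"travel":[0.004,0.048,0],"roll":0},{"travel":[0.004,0.048,0],"roll":0}]';python3 -m handwheel '[{"travel":[0.003,0.048,0],"roll":0},{"travel":[0,0.0075,0],"roll":0},{"travel":[0,0,0],"roll":0},{"travel":[0,0,0],"roll":0},{"travel":[0,0,0],"roll":0}]'
cat > n.py <<'E'
from h import *; from m import cov
p=grab("wrist"); cov(p); P=cloud(p,np.ones((400,640),bool),True)
C=P[(P[:,2]>.004)&(P[:,2]<.0095)&(abs(P[:,0]-.463)<.24)&(abs(P[:,1]+.37)<.17)]
for d in eyes.trace(p,"cover")[:1]:
    C=cloud(p,d["region"],True); C=C[(C[:,2]>.002)&(C[:,2]<.012)]; print("plate",d["p"],rect(C))
E
python3 n.py
```

```text
time_s: 43.55
tool_pos: [0.4604, -0.3158, 0.2062]
ee_rot: [[1.0, 0.002, 0.0], [0.002, -1.0, 0.0], [0.0, -0.0, -1.0]]
contact_force: [0.7, 1.5, 0.9]
grip_width: 0.0458
grasp_force: 0.0
time_s: 44.05
tool_pos: [0.464, -0.3674, 0.2061]
ee_rot: [[1.0, 0.004, 0.0], [0.004, -1.0, 0.001], [0.0, -0.001, -1.0]]
contact_force: [0.4, 0.3, -0.5]
grip_width: 0.0458
grasp_force: 0.0
bar 1249 (array([ 0.4511, -0.3931]), array([0.1283, 0.014 ]), 0.3) 0.054324792395337385
plate 0.59 (array([ 0.4506, -0.3931]), array([0.3787, 0.2635]), 0.4)
```

The cover has been knocked aside, to (0.451,−0.393). I'll follow it and grasp there.

```bash
python3 -m handwheel '[{"travel":[-0.013,0.0255,0],"roll":0},{"travel":[0,0,0.045],"roll":0},{"travel":[0,0,0.048],"roll":0},{"travel":[0,0,0.045],"roll":0},{"travel":[0,0,0.03],"roll":0}]';python3 -m handwheel '[{"travel":[0,0,0.015],"roll":0},{"travel":[0,0,0.01],"roll":0},{"travel":[0,0,0],"roll":0},{"travel":[0,0,0],"roll":0}]'; python3 -m handwheel '[{"travel":[0,0,0],"roll":0},{"travel":[0,0,0],"roll":0},{"travel":[0,0,0],"roll":0},{"travel":[0,0,0],"roll":0},{"travel":[0,0,0],"roll":0}]' -1; python3 -m handwheel '[{"travel":[0,0,0],"roll":0},{"travel":[0,0,0],"roll":0}]'
```

```text
time_s: 44.65
tool_pos: [0.4499, -0.3927, 0.0355]
ee_rot: [[1.0, 0.003, -0.002], [0.003, -1.0, 0.002], [-0.002, -0.002, -1.0]]
contact_force: [0.6, 0.4, 0.3]
grip_width: 0.0462
grasp_force: 0.0
time_s: 45.05
tool_pos: [0.4514, -0.3958, 0.0146]
ee_rot: [[1.0, 0.002, 0.002], [0.002, -1.0, -0.001], [0.002, 0.001, -1.0]]
contact_force: [-0.3, 0.3, 0.7]
grip_width: 0.0457
grasp_force: 0.0
time_s: 45.55
tool_pos: [0.4506, -0.3944, 0.0135]
ee_rot: [[1.0, 0.002, 0.0], [0.002, -1.0, 0.001], [0.0, -0.001, -1.0]]
contact_force: [-0.9, 2.1, 3.5]
grip_width: 0.0136
grasp_force: 30.0
time_s: 45.75
tool_pos: [0.4506, -0.3945, 0.0135]
ee_rot: [[1.0, 0.002, 0.0], [0.002, -1.0, 0.001], [0.0, -0.001, -1.0]]
contact_force: [-0.7, 3.6, 6.0]
grip_width: 0.0134
grasp_force: 30.0
```

```bash
python3 -m handwheel '[{"travel":[0,0,-0.01],"roll":0},{"travel":[0,0,-0.03],"roll":0},{"travel":[0,0,-0.04],"roll":0},{"travel":[0,0,-0.04],"roll":0},{"travel":[0,0,-0.04],"roll":0}]';python3 -m handwheel '[{"travel":[0,0,-0.02],"roll":0},{"travel":[0,0,0],"roll":-5},{"travel":[0,0,0],"roll":-8.5},{"travel":[0,0,0],"roll":-8.5},{"travel":[0,0,0],"roll":-8.5}]';python3 -m handwheel '[{"travel":[0,0,0],"roll":-8.5},{"travel":[0,0,0],"roll":-8.5},{"travel":[0,0,0],"roll":-8.5},{"travel":[0,0,0],"roll":-8.5},{"travel":[0,0,0],"roll":-8.5}]';python3 -m handwheel '[{"travel":[0,0,0],"roll":-8.5},{"travel":[0,0,0],"roll":-7.5},{"travel":[0,0,0],"roll":0},{"travel":[0,0,0],"roll":0}]'
```

```text
time_s: 46.25
tool_pos: [0.4492, -0.3948, 0.1738]
ee_rot: [[1.0, 0.001, -0.002], [0.001, -1.0, 0.0], [-0.002, -0.0, -1.0]]
contact_force: [0.4, -1.0, -7.1]
grip_width: 0.0134
grasp_force: 30.0
time_s: 46.75
tool_pos: [0.4493, -0.3947, 0.1923]
ee_rot: [[0.858, 0.514, -0.002], [0.514, -0.858, 0.001], [-0.001, -0.002, -1.0]]
contact_force: [-0.8, 0.4, -7.0]
grip_width: 0.0137
grasp_force: 30.0
time_s: 47.25
tool_pos: [0.4491, -0.3949, 0.1921]
ee_rot: [[0.286, 0.958, -0.002], [0.958, -0.286, 0.001], [-0.0, -0.002, -1.0]]
contact_force: [-0.7, 0.8, -7.1]
grip_width: 0.0138
grasp_force: 30.0
time_s: 47.65
tool_pos: [0.4495, -0.3951, 0.1925]
ee_rot: [[0.02, 1.0, -0.001], [1.0, -0.02, 0.001], [0.001, -0.001, -1.0]]
contact_force: [-0.0, 0.2, -6.9]
grip_width: 0.0136
grasp_force: 30.2
```

```bash
python3 -m handwheel '[{"travel":[0.02,0.006,0],"roll":-0.3},{"travel":[0.035,0.01,0],"roll":0},{"travel":[0.042,0.0115,0],"roll":0},{"travel":[0.042,0.0115,0],"roll":0},{"travel":[0.042,0.0115,0],"roll":0}]';python3 -m handwheel '[{"travel":[0.042,0.0115,0],"roll":0},{"travel":[0.042,0.0115,0],"roll":0},{"travel":[0.042,0.0115,0],"roll":0},{"travel":[0.042,0.0115,0],"roll":0},{"travel":[0.0315,0.008,0],"roll":0}]';python3 -m handwheel '[{"travel":[0.012,0.003,0],"roll":0},{"travel":[0,0,0.03],"roll":0},{"travel":[0,0,0.01],"roll":0},{"travel":[0,0,0],"roll":0},{"travel":[0,0,0],"roll":0}]'
cat > q.py <<'E'
from h import *; import sys
s=readout.state(); print(np.round(s["tool_pos"],4),np.round(s["ee_rot"][0],4))
p=grab("wrist"); save(p,sys.argv[1]); P=cloud(p,np.ones((400,640),bool),True)
z=s["tool_pos"][2]-.0135
m=(abs(P[:,2]-z-.047-.0065)<.006)&(np.hypot(P[:,0]-.563,P[:,1])<.12); print("bar",rect(P[m]))
m=(abs(P[:,2]-z-.0065)<.006)&(np.hypot(P[:,0]-.563,P[:,1])<.26); 
for d in eyes.trace(p,"cover")[:1]:
    C=cloud(p,d["region"],True); C=C[(abs(C[:,2]-z-.0065)<.008)]; r=rect(C); print("plate",d["p"],r,np.median(C[:,2]))
    A=np.c_[C[:,:2],np.ones(len(C))]; print("slope",np.linalg.lstsq(A,C[:,2],rcond=None)[0][:2])
E
python3 q.py w6.png
```

```text
time_s: 48.15
tool_pos: [0.5028, -0.2132, 0.193]
ee_rot: [[0.014, 1.0, -0.0], [1.0, -0.014, -0.0], [-0.0, -0.0, -1.0]]
contact_force: [1.6, 0.0, -5.9]
grip_width: 0.0138
grasp_force: 30.0
time_s: 48.65
tool_pos: [0.5593, -0.0124, 0.193]
ee_rot: [[0.011, 1.0, 0.0], [1.0, -0.011, 0.001], [0.001, 0.0, -1.0]]
contact_force: [-0.5, -0.9, -6.3]
grip_width: 0.0141
grasp_force: 30.0
time_s: 49.15
tool_pos: [0.5623, -0.0049, 0.1535]
ee_rot: [[0.013, 1.0, 0.0], [1.0, -0.013, -0.001], [-0.001, 0.0, -1.0]]
contact_force: [0.8, -0.8, -7.0]
grip_width: 0.0139
grasp_force: 30.0
[ 0.5623 -0.0049  0.1535] [1.280e-02 9.999e-01 1.000e-04]
bar (array([0.5615, 0.0072]), array([0.1046, 0.04  ]), -76.2)
plate 0.88 (array([0.5622, 0.0082]), array([0.3263, 0.264 ]), 89.4) 0.1466786350350593
slope [ 0.00261865 -0.00181095]
```

View pics/w6.png

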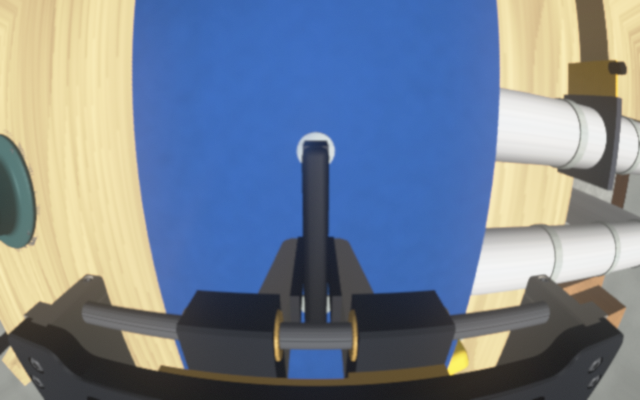

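The cover is held level at px (315,200), about 40 mm above the rim. I'll cross-check its position with the fixed cameras before lowering, since their bias showed up in the first measurement.

```bash
cat > r.py <<'E'
from h import *
s=readout.state(); print(np.round(s["tool_pos"],4)); zz=s["tool_pos"][2]-.0135+.0065
for n in ["scene","side"]:
    p=grab(n); P=cloud(p,np.ones((400,640),bool))
    Q=P[(abs(P[:,0]-.563)<.17)&(abs(P[:,1])<.22)]
    t=Q[abs(Q[:,2]-zz)<.006]; r=rect(t); print(n,"plate",len(t),r, np.round(np.percentile(t[:,:2],[1,99],axis=0),4).tolist())
E
python3 r.py
```

```text
[ 0.563  -0.0045  0.1543]
scene plate 6803 (array([ 0.564 , -0.0037]), array([0.382 , 0.2687]), 89.3) [[0.4358, -0.1918], [0.6946, 0.1807]]
side plate 5089 (array([ 0.5626, -0.005 ]), array([0.3849, 0.2643]), 89.6) [[0.4329, -0.1851], [0.6914, 0.185]]
```

```bash
python3 -m handwheel '[{"travel":[0.0005,0,0.01],"roll":0.2},{"travel":[0,0,0.01],"roll":0},{"travel":[0,0,0.004],"roll":0},{"travel":[0,0,0.003],"roll":0},{"travel":[0,0,0],"roll":0}]';python3 -m handwheel '[{"travel":[0,0,0.003],"roll":0},{"travel":[0,0,0.003],"roll":0},{"travel":[0,0,0.002],"roll":0},{"travel":[0,0,0],"roll":0}]'
```

```text
time_s: 49.85
tool_pos: [0.5617, -0.0033, 0.1255]
ee_rot: [[0.014, 1.0, -0.001], [1.0, -0.014, -0.0], [-0.0, -0.001, -1.0]]
contact_force: [-0.2, -0.6, -6.2]
grip_width: 0.0134
grasp_force: 30.0
time_s: 50.25
tool_pos: [0.5619, -0.0033, 0.1179]
ee_rot: [[0.014, 1.0, -0.001], [1.0, -0.014, -0.0], [-0.0, -0.001, -1.0]]
contact_force: [0.1, -0.6, -6.4]
grip_width: 0.0136
grasp_force: 30.0
```

The underside is at about z 0.104, past the pin tips with no added force, so both pins are in the holes. Lowering the rest and releasing.

```bash
python3 -m handwheel '[{"travel":[0,0,0.002],"roll":0},{"travel":[0,0,0.001],"roll":0},{"travel":[0,0,0.001],"roll":0},{"travel":[0,0,0.0005],"roll":0},{"travel":[0,0,0],"roll":0}]';python3 -m handwheel '[{"travel":[0,0,0],"roll":0},{"travel":[0,0,0],"roll":0},{"travel":[0,0,0],"roll":0},{"travel":[0,0,0],"roll":0},{"travel":[0,0,0],"roll":0}]' 0.0; python3 -m handwheel '[{"travel":[0,0,-0.02],"roll":0},{"travel":[0,0,-0.04],"roll":0},{"travel":[0,0,-0.04],"roll":0},{"travel":[0,0,0],"roll":0},{"travel":[0,0,0],"roll":0}]'
python3 c.py; python3 r.py; python3 -c "
from h import *
p=grab('side');save(p,'side9.png',(180,140,400,360),2.5)"
```

```text
time_s: 50.75
tool_pos: [0.5621, -0.0033, 0.1137]
ee_rot: [[0.014, 1.0, -0.0], [1.0, -0.014, -0.0], [-0.0, -0.0, -1.0]]
contact_force: [-0.2, -0.1, -6.0]
grip_width: 0.0134
grasp_force: 30.0
time_s: 51.25
tool_pos: [0.5624, -0.0033, 0.114]
ee_rot: [[0.014, 1.0, 0.001], [1.0, -0.014, 0.0], [0.0, 0.001, -1.0]]
contact_force: [0.5, 0.4, 0.0]
grip_width: 0.046
grasp_force: 0.0
time_s: 51.75
tool_pos: [0.5626, -0.0033, 0.2145]
ee_rot: [[0.014, 1.0, 0.002], [1.0, -0.014, 0.0], [0.0, 0.002, -1.0]]
contact_force: [0.3, -0.2, -0.2]
grip_width: 0.0457
grasp_force: 0.0
bar 2246 (array([ 0.5611, -0.0026]), array([0.1295, 0.0142]), 89.6) 0.15433473146761575
plate (array([0.5647, 0.0109]), array([0.3509, 0.2696]), 89.2) 0.10681790022907778
[[309.707   0.    315.331]
 [  0.    309.707 202.779]
 [  0.      0.      1.   ]] [[-0.    -0.956 -0.292  0.084]
 [ 1.    -0.     0.001 -0.001]
 [-0.001 -0.292  0.956 -0.192]
 [ 0.     0.     0.     1.   ]]
[ 0.5617 -0.0032  0.2132]Traceback (most recent call last):
  File "r.py", line 6, in <module>
    t=Q[abs(Q[:,2]-zz)<.006]; r=rect(t); print(n,"plate",len(t),r, np.round(np.percentile(t[:,:2],[1,99],axis=0),4).tolist())
                                                                            ~~~~~~~~~~~~~^^^^^^^^^^^^^^^^^^^^^^^
    return _quantile_unchecked(
        a, q, axis, out, overwrite_input, method, keepdims, weights)
    return _ureduce(a,
                    func=_quantile_ureduce_func,
    ...<5 lines>...
                    overwrite_input=overwrite_input,
                    method=method)
    r = func(a, **kwargs)
    result = _quantile(arr,
                       quantiles=q,
    ...<2 lines>...
                       out=out,
                       weights=wgt)
    slices_having_nans = np.isnan(arr[-1, ...])
                                  ~~~^^^^^^^^^
IndexError: index -1 is out of bounds for axis 0 with size 0
```

View pics/side9.png

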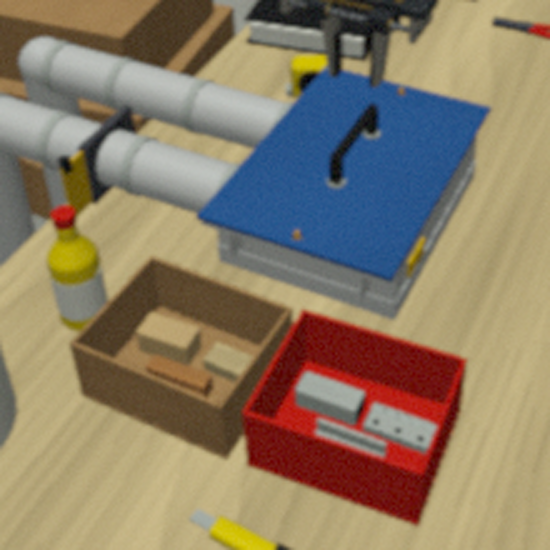

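The picture shows both pins standing in their holes at px (297,235) and (402,92), and three pieces in each bin. The plate height (0.1068) and bar height (0.1543) match the seated readings from the start. Handing in.

```bash
python3 -c "
from station import order
print(order.job_done())"
```

```text
the job is handed in; nothing more can be done
None
```

The job is handed in: the trap is empty, with the three wood pieces in the carton and the three metal pieces in the red bin. The cover is back over both pins at its original seated height, and I saw no bystander disturbed; no verdict was returned.

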